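# Seal the kitchen's sample jars in the bench clamp

### The job

Stand all the sample jars that are there upright side by side between the jaws of the bench clamp, lids still up, and crank the jaw onto them until the orange sprung plate is pushed well over halfway in. With the jars held so, press every red lid fully home, then wind the crank back at least a turn and a half while the jars still stand in the clamp, and finally stand all the jars upright in the aluminium tray. Leave the jaw open and the other things on the bench where they are.

Things in the scene. Friction and masses are not known exactly. Their poses are not given: they have to be found in the camera images.
- vise: Bench clamp fixed to the table: steel bed, blue jaws. Origin on the table top under the middle of the jaw opening; x points from the moving jaw (robot side) to the fixed far jaw, y runs along the jaws, z up. The fixed jaw's face is at x = +40 mm; the orange plate's face at x = -40 mm + jaw_block - pad_plate, so the 52 mm wide jars are gripped from about jaw_block = 28 mm on.
- bed (a point): Centre of the clamp's bed between the jaws: the bed's top face, 10 mm above the table, where jars stand. Jaws run 105 mm to either side of it along y and are 42 mm high above the table; three jars fit side by side, 70 mm apart. A fixed blue end block 40 mm high lies at vise x = -99 to -89 mm; under the crank is a gearbox 60 mm square, 44 mm high.
- crank_axis (a point): Point on the crank's upright axis of turning, 85 mm above the table (vise frame x = -55, y = -195 mm).
- crank_knob (a point): Point on the axis of the crank's black upright round knob, 85 mm above the table. The knob is 22 mm across, reaches from 55 to 99 mm above the table, 55 mm from crank_axis, and spins freely on the flat steel crank arm, so it can be pinched from above and carried round in a circle without turning the gripper.
- crank (a joint): Crank angle, rad, 0 to 17.3. Growing = clockwise seen from above = the jaw closes, 14 mm per turn. At 0 the arm points along the vise's +x. Turning takes about 3 to 5 N at the knob; it stays where it is left, also under clamping load.
- jaw_block (a joint): Travel of the moving blue jaw, m: 0 fully open, 0.0385 fully closed; driven only by the crank (0.014 m per turn).
- pad_plate (a joint): How far the orange sprung pressure plate (210 mm long, on the front of the moving jaw) is pushed back towards the blue block, m: 0 free (10 mm gap seen behind it), 0.010 fully pushed in (gap gone). Spring 3 N/mm.
- tray: Shallow aluminium chill tray fixed on the left, 280 mm (its x) by 140 mm (its y), rim 25 mm high, walls and floor about 4 mm thick. Origin: centre of its underside on the table. It takes three jars in a row along its x, 80 mm apart.
- jar1: Square white sample jar with green label bands, 52 by 52 mm, body 80 mm tall, about 0.2 kg; origin at the centre of its underside, z up, x and y across its flat sides. A round red lid (46 mm across, 12 mm thick) sits on its top: lid top is 92 mm + lid1 above the origin. Absent (None) in some runs.
- lid1 (a joint): How far the red lid of jar1 stands up from fully home, m: 0 home (resting on the jar's shoulder), 0.0115 highest. A tight push fit: takes about 6 to 8 N straight down, stays where it is left.
- jar2: Square white sample jar with green label bands, 52 by 52 mm, body 80 mm tall, about 0.2 kg; origin at the centre of its underside, z up, x and y across its flat sides. A round red lid (46 mm across, 12 mm thick) sits on its top: lid top is 92 mm + lid2 above the origin. Absent (None) in some runs.
- lid2 (a joint): How far the red lid of jar2 stands up from fully home, m: 0 home (resting on the jar's shoulder), 0.0115 highest. A tight push fit: takes about 6 to 8 N straight down, stays where it is left.
- jar3: Square white sample jar with green label bands, 52 by 52 mm, body 80 mm tall, about 0.2 kg; origin at the centre of its underside, z up, x and y across its flat sides. A round red lid (46 mm across, 12 mm thick) sits on its top: lid top is 92 mm + lid3 above the origin. Absent (None) in some runs.
- lid3 (a joint): How far the red lid of jar3 stands up from fully home, m: 0 home (resting on the jar's shoulder), 0.0115 highest. A tight push fit: takes about 6 to 8 N straight down, stays where it is left.
- jar4: Square white sample jar with green label bands, 52 by 52 mm, body 80 mm tall, about 0.2 kg; origin at the centre of its underside, z up, x and y across its flat sides. A round red lid (46 mm across, 12 mm thick) sits on its top: lid top is 92 mm + lid4 above the origin. Absent (None) in some runs.
- lid4 (a joint): How far the red lid of jar4 stands up from fully home, m: 0 home (resting on the jar's shoulder), 0.0115 highest. A tight push fit: takes about 6 to 8 N straight down, stays where it is left.
- cup_a: Bystander: black plastic cup between clamp and tray, 64 mm across, 50 mm tall. Origin at its underside. Leave alone.
- cup_b: Bystander: black plastic cup left of the clamp, towards the far side, 64 mm across, 50 mm tall. Origin at its underside. Leave alone.
- cup_c: Bystander: black plastic cup left of the tray, 64 mm across, 50 mm tall. Origin at its underside. Leave alone.
- spatula: Bystander: yellow-handled spatula lying flat beyond the clamp. Origin at its underside. Leave alone.
- bowl: Bystander: steel bowl on the right, 120 mm across, 50 mm tall. Origin at its underside. Leave alone.
- spray: Bystander: clear bottle with blue cap left of the tray, 60 mm across, 170 mm tall. Origin at its underside. Leave alone.
Not all that is in view belongs to the job. Leave any purple look-alike of the jar2 alone.

How it is judged:
By the outcome, as a careful person would: the job done as asked, in the order asked, and still so for the second after the job is handed in, with the robot touching nothing.
Of jar1, jar2, jar3, jar4 only 2 to 3 are there at a start; the rules pass over those that are not, and their reading is None.
At some moment in a run one of jar1, jar2, jar3, jar4 may be knocked a few centimetres aside while the robot is not near it.
It also fails if it takes over 210 s, if anything falls off the work surface, if the arm or the gripper's body presses on something with over 40 N, if the wrist force passes 120 N, or if a joint passes its speed limit or range.

### The arm

A 6-joint arm with a two-finger parallel gripper is mounted at the origin on the work surface. World frame = base frame: x ahead of the robot, y to its left, z up, the work surface at z = 0. Lengths are in m, angles in rad, forces in N, time in s.
With the tool pointing down it reaches from about 0.35 to 0.85 m from the base axis. Payload 8.1 kg.
Tool frame: the origin (TCP) lies at the very end of the fingers, on their centre line; the grasp point (between the pads) lies 19 mm behind it; z points along the fingers, y is the line along which they close (so a half turn about z gives the same grasp; the last joint's range is limited). The gripper opens to 93 mm and grips with 3 to 60 N. Pads are 15 mm wide; open, the fingers measure 128 mm over their backs; the gripper's body (75 mm by 188 mm) begins 65 mm behind the grasp point.
Start: joints at [-1.392, 0.13, 1.488, -0, 1.523, -0.085], TCP at [0.156, -0.579, 0.219] pointing down, gripper open.
Joint ranges: [-2.96, 2.96], [-0.89, 2.26], [0.02, 2.5], [-1.34, 4.48], [0, 2.73], [-2.66, 2.66]. Speed limits (rad/s): [2.39, 2.39, 2.79, 3.14, 3.14, 3.14].

### API

Orientations are given as a rotation vector (axis times angle).
In Python, from plant import robot, imaging gives the robot as it stands.
- The arm moves only by the tool jog_arm, never from a script. Its argument "rows" is a list of rows, each a list of 2 entries, a list of its own where there are three numbers: the shift along the tool's x, y, z each as a share of 0.2 m, from -1 to 1, then the turn, a rotation vector about the tool's x, y, z each as a share of pi/2 rad, from -1 to 1. A call has 1 to 5 rows; each row is the pose to reach, as a shift and turn from the pose commanded when the call began, along the tool's axes at that moment; what a row does not reach only later rows make up. A row lasts 1/10 s, in which the tool goes at most 50 mm and 8.59 degrees, less where a joint would pass 70% of its speed; a pose out of reach is approached as far as the arm can. A call with a number of a shift or a turn outside -1 to 1 is refused whole. A call with a gripper value outside its range is refused whole. "hand" is the closure, from -1 (fully open) to 1 (shut), set as the call begins (left out, the last holds). The fingers move at their own pace and stop on an object; "squeeze" is the grip in N (left out, the last holds). Time passes only in rows, so rows that repeat a pose let the fingers close. It gives the time, the measured TCP pose, the force, the opening and the grip force at its end, in the units of the state.
- robot.read_state(): the state, without advancing time (a new reading comes with each control period).
- imaging.read_camera(name): name is "side" or "top"; returns a dict with "frame" (384x512x3 uint8, red, green, blue), "vertical_fov" (degrees; the focal length in pixels is half the picture's height over the tangent of half this angle, whatever the lens; pixels are square), "cx", "cy" (the principal point, pixels), "k1" (the pictures are not rectified: a ray, as slopes to the right and down, at radius r is drawn at 1 + k1 r^2 times it, then the intrinsics apply), "R" (3x3) and "t" (3): a world point X has camera coordinates R X + t. Camera axes: x right, y down, z forward; pixel columns grow to the right and rows downward; lengths in m; the calibration is good to about 2 mm. A picture is of the moment at which its call begins. There is no depth.
- robot.close_job(): hands the job in; it is judged then, once.
The state is a dict: "t": time; "q": joint angles; "dq": joint speeds; "joint_torque": joint torques, N m; "tool_pos": TCP position; "orientation": TCP orientation; "force": force on the tool from outside, world axes, zero at the start; "wrist_torque": the same for the moment, N m; "opening": finger opening in m; "gripper_force": force on a finger pad.
Only numpy, scipy, OpenCV 4.12 (cv2) and the standard library are available. Lean on these libraries where they do the work, as an engineer would, in place of code of your own. Each camera call takes 0.05 s, during which the arm holds its last target. There are 200 camera calls.

## Working session

There is one attempt and no reset: what is moved stays moved. The work goes in short steps, Python scripts to look and compute and a tool call to move; the robot and the scene stay as the last step left them, time stands still between calls to the robot, and variables do not carry over. Pictures are saved under pics/ and viewed, at most 14 in all, crops included, and the job is handed in when it is done.

Besides the shell and the picture viewer there is one more tool, called by a JSON object that holds its "op" and its "data", one argument or row to a line. jog_arm: Moves the arm, as the interface text tells. Its arguments: {"type":"object","properties":{"rows":{"type":"array"},"hand":{"type":"number"},"squeeze":{"type":"number"}},"required":["rows"]}

```bash
ls; mkdir -p pics; python3 - <<'E'
from plant import robot, imaging
import cv2
for n in("top","side"):
    c=imaging.read_camera(n); cv2.imwrite(f"pics/{n}0.png",cv2.resize(c["frame"][:,:,::-1],(800,600),interpolation=cv2.INTER_CUBIC))
    print(n,{k:v for k,v in c.items() if k!="frame"})
print(robot.read_state())
E
```

```text
pics
top {'vertical_fov': 45.908605351271454, 'cx': 257.3832033870721, 'cy': 191.69164215093363, 'k1': -0.09985679804562266, 'R': array([[ 0.00291103, -0.99990423,  0.01352985],
       [-0.99661954, -0.0040118 , -0.08205722],
       [ 0.08210364, -0.01324524, -0.99653578]]), 't': array([-0.00458712,  0.57657232,  1.62573688])}
side {'vertical_fov': 57.701435374124756, 'cx': 251.75822044295774, 'cy': 192.57403315323253, 'k1': -0.10029571480176969, 'R': array([[-0.89500103, -0.44595932,  0.00966619],
       [-0.24073988,  0.46467379, -0.85212827],
       [ 0.37552292, -0.76498272, -0.52324371]]), 't': array([0.50383257, 0.21185413, 1.10938597])}
{'t': 0.1, 'q': array([-1.39237512e+00,  1.31064453e-01,  1.48913839e+00, -3.38738813e-05,
        1.52299512e+00, -8.53969092e-02]), 'dq': array([ 0.00121437, -0.00246351, -0.00307   ,  0.0005785 ,  0.00119865,
        0.00034472]), 'joint_torque': array([-6.23159958e-04, -5.61339784e+01, -4.93098557e+01,  7.68932118e-02,
        2.90900655e-02, -6.79544587e-05]), 'tool_pos': array([ 0.15638359, -0.57874728,  0.21772257]), 'orientation': array([-3.11271198e+00, -4.12995648e-01,  1.70245146e-04]), 'force': array([0.33722374, 0.78814503, 0.24880981]), 'wrist_torque': array([-0.00692914, -0.03668716,  0.03119736]), 'gripper_force': 0.0, 'opening': 0.09301746477789272}
```

View pics/top0.png

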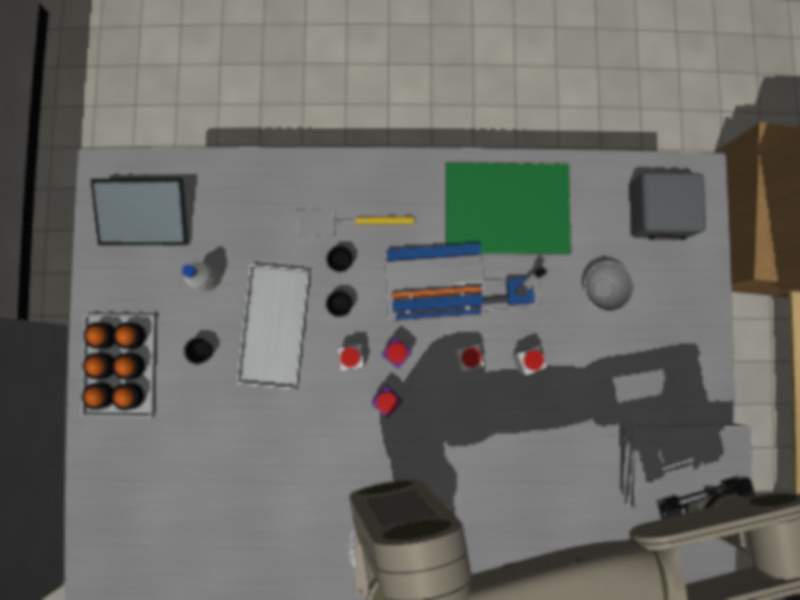

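View pics/side0.png

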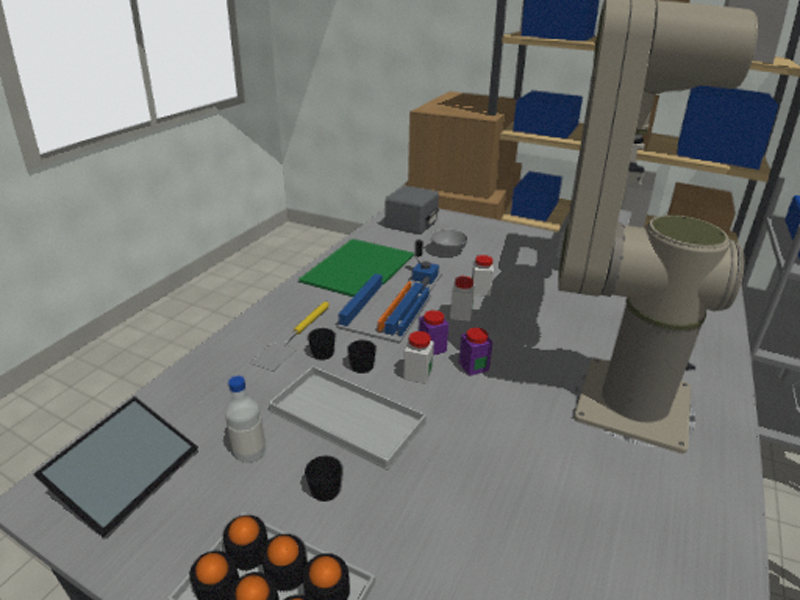

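Three white jars at (350,357), (471,357), (532,360) in the top picture; two purple look-alikes at (397,352), (386,402); clamp at (387-483, 245-318), crank at (520,290), knob (540,271), tray around (275,325). I'll zoom in.

```bash
cat > h.py <<'E'
from plant import robot, imaging
import cv2, numpy as np
from scipy.spatial.transform import Rotation as Ro
def cam(n): 
    c=imaging.read_camera(n); f=c["frame"].shape[0]/2/np.tan(np.radians(c["vertical_fov"]/2))
    c["K"]=np.array([[f,0,c["cx"]],[0,f,c["cy"]],[0,0,1]]); c["d"]=np.array([c["k1"],0,0,0,0.]); return c
def w(c,px,z):
    "native pixels -> world at height z"
    u=cv2.undistortPoints(np.array(px,float).reshape(-1,1,2),c["K"],c["d"]).reshape(-1,2)
    r=np.c_[u,np.ones(len(u))]@c["R"]; o=-c["R"].T@c["t"]
    return o+r*((z-o[2])/r[:,2])[:,None]
def pj(c,X):
    return cv2.projectPoints(np.array(X,float).reshape(-1,1,3),cv2.Rodrigues(c["R"])[0],c["t"],c["K"],c["d"])[0].reshape(-1,2)
def crop(c,x,y,wd,ht,s,name):
    cv2.imwrite(f"pics/{name}.png",cv2.resize(c["frame"][y:y+ht,x:x+wd,::-1],None,fx=s,fy=s,interpolation=cv2.INTER_CUBIC))
E
python3 - <<'E'
from h import *
c=cam("top"); crop(c,205,145,155,115,5,"t1"); crop(c,145,150,80,110,5,"t2")
E
```

```text
(no output)
```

View pics/t1.png

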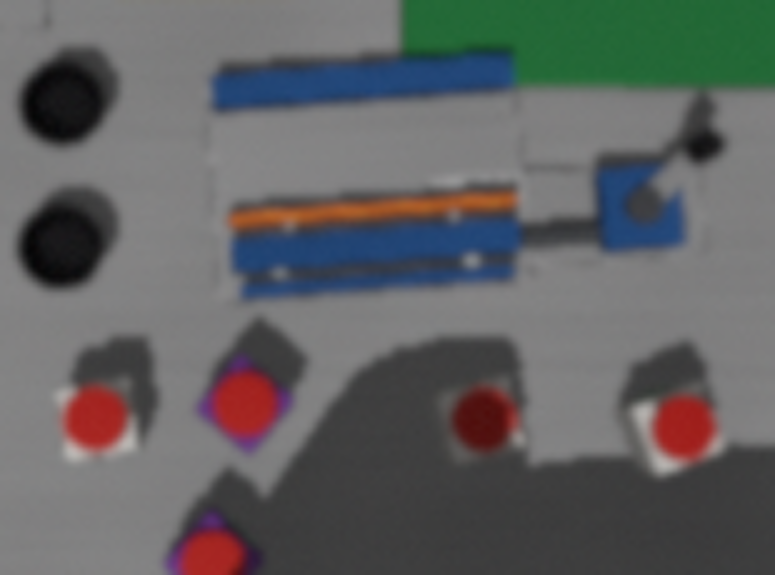

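View pics/t2.png

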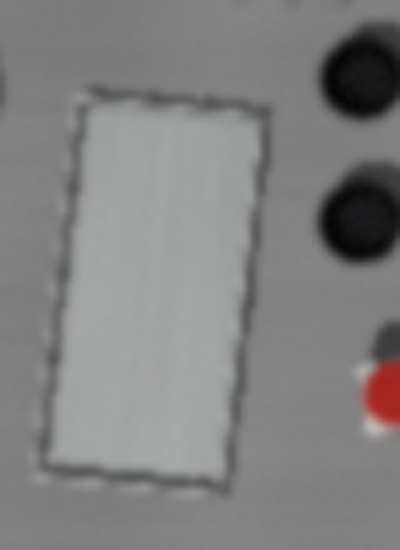

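```bash
cat >> h.py <<'E'
def n1(p,x0,y0,s=5): return (np.array(p,float)+.5)/s-.5+[x0,y0]
E
python3 - <<'E'
from h import *
np.set_printoptions(precision=4,suppress=True)
c=cam("top"); f=lambda p,z:w(c,n1(p,205,145),z)[:,:2]
def ang(a): d=a[1]-a[0]; return np.degrees(np.arctan2(d[1],d[0]))
fb=f([(213,110),(515,88)],.01);print("fixed face bottom",fb,ang(fb))
ft=f([(213,76),(515,52)],.042);print("fixed jaw top far",ft,ang(ft))
o=f([(231,209),(516,189)],.042);print("orange front",o,ang(o))
print("orange back",f([(231,228),(516,210)],.042)); print("blk",f([(240,298),(515,278)],.0),)
print("knob",f([(703,145)],.099),"hub",f([(645,203)],.06))
print("lids",f([(96,418),(483,419),(684,428)],.1025))
for q in ([(58,393),(68,462)],[(440,393),(455,465)],[(630,405),(660,475)]): a=f(q,.06);print(ang(a),np.linalg.norm(a[1]-a[0]))
g=w(c,n1([(85,90),(270,105),(228,490),(40,475)],145,150),.025)[:,:2];print("tray",g,g.mean(0),np.linalg.norm(np.diff(g,axis=0),axis=1),ang(g[[3,0]]),ang(g[[2,1]]))
print(Ro.from_rotvec(robot.read_state()["orientation"]).as_matrix())
E
```

```text
fixed face bottom [[ 0.6704  0.035 ]
 [ 0.688  -0.1883]] -85.4935541192456
fixed jaw top far [[ 0.6908  0.0349]
 [ 0.7096 -0.1845]] -85.085929769514
orange front [[ 0.5941  0.0214]
 [ 0.6095 -0.1845]] -85.72106689743237
orange back [[ 0.5804  0.0214]
 [ 0.5943 -0.1844]]
blk [[ 0.5323  0.0146]
 [ 0.5477 -0.1886]]
knob [[ 0.6353 -0.3094]] hub [[ 0.598 -0.275]]
lids [[ 0.4435  0.1137]
 [ 0.4436 -0.1531]
 [ 0.4375 -0.2929]]
-171.24067639465628 0.0492175467465675
-168.304231973003 0.05196161445524519
-156.9670736858607 0.05393029851495995
tray [[0.6635 0.3482]
 [0.6529 0.2122]
 [0.3733 0.2391]
 [0.3831 0.3756]] [0.5182 0.2938] [0.1363 0.2809 0.1369] -5.589693850706495 -5.482028465137748
[[ 0.9654  0.2607 -0.0002]
 [ 0.2607 -0.9654  0.0012]
 [ 0.0001 -0.0012 -1.    ]]
```

```bash
cat >> h.py <<'E'
VO=np.array([.639,-.079]); VY=4.6
def v(x,y): 
    a=np.radians(VY); return VO+[x*np.cos(a)-y*np.sin(a),x*np.sin(a)+y*np.cos(a)]
def RY(a):
    a=np.radians(a); y=np.array([np.cos(a),np.sin(a),0]); z=np.array([0,0,-1.]); return np.c_[np.cross(y,z),y,z]
def plan(wps,start=None,vmax=.045):
    "wps: (x,y,z,angle of tool y in deg). prints shares per call"
    if start is None:
        s=robot.read_state(); p=s["tool_pos"]; R=Ro.from_rotvec(s["orientation"]).as_matrix()
    else: p,R=np.array(start[:3]),RY(start[3])
    for k,q in enumerate(wps):
        T=np.array(q[:3]); RT=RY(q[3]); d=Ro.from_matrix(R.T@RT).as_rotvec(); D=T-p
        N=int(np.ceil(max(np.linalg.norm(D)/.199,np.linalg.norm(d)/np.radians(40),1e-6)))
        p0,R0=p,R
        for i in range(1,N+1):
            pi=p0+D*i/N; Ri=R0@Ro.from_rotvec(d*i/N).as_matrix()
            sh=R.T@(pi-p)/.2; tu=Ro.from_matrix(R.T@Ri).as_rotvec()/(np.pi/2)
            n=int(np.ceil(max(np.linalg.norm(pi-p)/vmax,np.linalg.norm(tu)*90/8)))
            print(k,sh.round(3).tolist(),tu.round(3).tolist(),"rows",n); p,R=pi,Ri
E
python3 -c "
from h import *
plan([(.4375,-.2929,.15,23),(.4375,-.2929,.045,23)])"
```

```text
0 [0.577, -0.338, 0.114] [-0.0, -0.0, -0.363] rows 5
0 [0.668, 0.026, 0.113] [-0.0, -0.0, -0.363] rows 5
0 [0.548, 0.382, 0.113] [-0.0, -0.0, -0.363] rows 5
1 [-0.0, 0.0, 0.525] [-0.0, -0.0, -0.0] rows 3
```

{"op": "jog_arm", "data": {
  "rows": [
    [[0.577,-0.338,0.114],[0,0,-0.363]],
    [[0.577,-0.338,0.114],[0,0,-0.363]],
    [[0.577,-0.338,0.114],[0,0,-0.363]],
    [[0.577,-0.338,0.114],[0,0,-0.363]],
    [[0.577,-0.338,0.114],[0,0,-0.363]]
  ],
  "hand": -1
}}

```text
t: 0.7
tool_pos: [0.251, -0.4829, 0.1955]
orientation: [-2.869, -1.278, 0.0]
force: [0.5, -0.5, 0.0]
opening: 0.0925
gripper_force: 0.0
```

{"op": "jog_arm", "data": {
  "rows": [
    [[0.668,0.026,0.113],[0,0,-0.363]],
    [[0.668,0.026,0.113],[0,0,-0.363]],
    [[0.668,0.026,0.113],[0,0,-0.363]],
    [[0.668,0.026,0.113],[0,0,-0.363]],
    [[0.668,0.026,0.113],[0,0,-0.363]]
  ]
}}

```text
t: 1.2
tool_pos: [0.3441, -0.3883, 0.1732]
orientation: [-2.399, -2.028, 0.0]
force: [-0.4, 0.0, -0.3]
opening: 0.0931
gripper_force: 0.0
```

{"op": "jog_arm", "data": {
  "rows": [
    [[0.548,0.382,0.113],[0,0,-0.363]],
    [[0.548,0.382,0.113],[0,0,-0.363]],
    [[0.548,0.382,0.113],[0,0,-0.363]],
    [[0.548,0.382,0.113],[0,0,-0.363]],
    [[0.548,0.382,0.113],[0,0,-0.363]]
  ]
}}

```text
t: 1.7
tool_pos: [0.4375, -0.2935, 0.1506]
orientation: [-1.735, -2.619, 0.001]
force: [0.4, 0.1, -0.5]
opening: 0.0928
gripper_force: 0.0
```

```bash
python3 - <<'E'
from h import *
s=robot.read_state(); print(s["t"],s["tool_pos"],s["q"],s["force"])
plan([(.4375,-.2929,.045,23)])
c=cam("top"); crop(c,200,150,160,115,5,"t3")
E
```

```text
1.7 [ 0.43745937 -0.29345847  0.15062074] [-6.87938610e-01 -2.52474850e-02  1.77477851e+00 -4.04329942e-04
  1.39212062e+00 -1.08811556e+00] [ 0.43818145  0.06444412 -0.50519715]
0 [0.003, 0.001, 0.528] [-0.0, 0.0, -0.001] rows 3
```

View pics/t3.png

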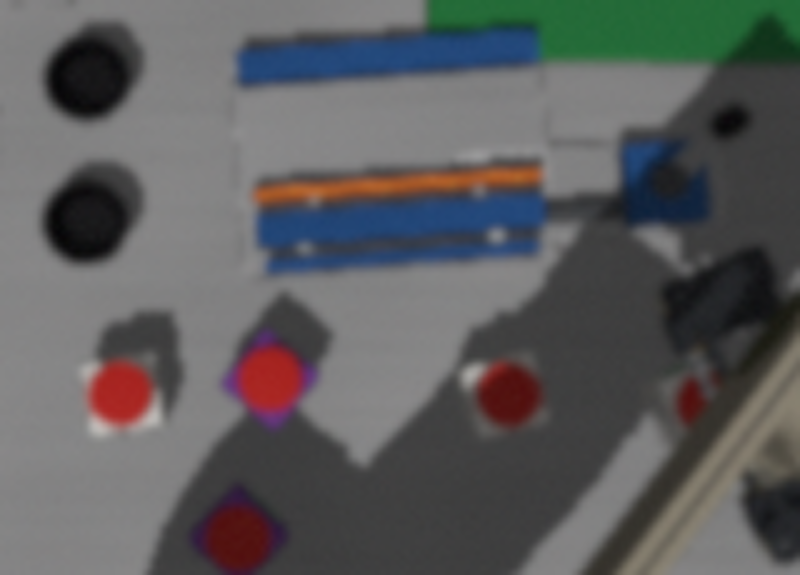

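The gripper straddles jar C; others unchanged. Descend and grip.

{"op": "jog_arm", "data": {
  "rows": [
    [[0.002,0,0.15],[0,0,0]],
    [[0.002,0,0.3],[0,0,0]],
    [[0.002,0,0.45],[0,0,0]],
    [[0.002,0,0.527],[0,0,0]],
    [[0.002,0,0.527],[0,0,0]]
  ]
}}

```text
t: 2.25
tool_pos: [0.4351, -0.2924, 0.043]
orientation: [-1.736, -2.613, -0.0]
force: [-0.3, 0.1, -0.5]
opening: 0.0929
gripper_force: 0.0
```

{"op": "jog_arm", "data": {
  "rows": [
    [[0,0,0],[0,0,0]],
    [[0,0,0],[0,0,0]],
    [[0,0,0],[0,0,0]],
    [[0,0,0],[0,0,0]],
    [[0,0,0],[0,0,0]]
  ],
  "hand": 1,
  "squeeze": 15
}}

```text
t: 2.75
tool_pos: [0.4376, -0.2929, 0.0459]
orientation: [1.731, 2.621, -0.0]
force: [-0.3, 0.6, 0.7]
opening: 0.0573
gripper_force: 0.0
```

```bash
python3 - <<'E'
from h import *
s=robot.read_state(); print(s["t"],s["tool_pos"],s["opening"],s["gripper_force"])
a=v(.006,-.07); print(a)
plan([(.4375,-.2929,.185,23),(*a,.185,VY),(*a,.056,VY)],vmax=.04)
E
```

```text
2.75 [ 0.43763419 -0.29288952  0.04591898] 0.05733361514288337 0.0
[ 0.6505946  -0.14829333]
0 [-0.0, -0.0, -0.695] [0.0, 0.001, 0.001] rows 4
1 [0.125, 0.632, 0.0] [0.0, 0.0, 0.102] rows 4
1 [0.224, 0.604, 0.0] [0.0, 0.0, 0.102] rows 4
2 [0.0, -0.0, 0.645] [0.0, -0.0, -0.0] rows 4
```

{"op": "jog_arm", "data": {
  "rows": [
    [[0,0,0],[0,0,0]],
    [[0,0,0],[0,0,0]],
    [[0,0,0],[0,0,0]]
  ]
}}

```text
t: 3.05
tool_pos: [0.4377, -0.2927, 0.0457]
orientation: [1.731, 2.621, 0.0]
force: [0.9, 1.6, 3.9]
opening: 0.0518
gripper_force: 14.9
```

{"op": "jog_arm", "data": {
  "rows": [
    [[0,0,-0.1],[0,0,0]],
    [[0,0,-0.25],[0,0,0]],
    [[0,0,-0.45],[0,0,0]],
    [[0,0,-0.6],[0,0,0]],
    [[0,0,-0.695],[0,0,0]]
  ]
}}

```text
t: 3.55
tool_pos: [0.4377, -0.2932, 0.1866]
orientation: [1.73, 2.62, -0.001]
force: [0.8, 0.1, -2.1]
opening: 0.0524
gripper_force: 14.9
```

{"op": "jog_arm", "data": {
  "rows": [
    [[0.02,0.13,0],[0,0,0.02]],
    [[0.05,0.27,0],[0,0,0.045]],
    [[0.08,0.4,0],[0,0,0.065]],
    [[0.105,0.53,0],[0,0,0.085]],
    [[0.125,0.632,0],[0,0,0.102]]
  ]
}}

```text
t: 4.05
tool_pos: [0.5441, -0.2188, 0.1832]
orientation: [-1.935, -2.473, 0.0]
force: [-0.2, -0.2, -1.8]
opening: 0.052
gripper_force: 14.9
```

{"op": "jog_arm", "data": {
  "rows": [
    [[0.05,0.15,0],[0,0,0.025]],
    [[0.11,0.3,0],[0,0,0.05]],
    [[0.165,0.45,0],[0,0,0.08]],
    [[0.21,0.56,0],[0,0,0.095]],
    [[0.224,0.604,0],[0,0,0.102]]
  ]
}}

```text
t: 4.55
tool_pos: [0.6508, -0.1456, 0.1828]
orientation: [-2.125, -2.312, 0.001]
force: [-0.8, 0.1, -2.0]
opening: 0.0521
gripper_force: 14.9
```

```bash
python3 - <<'E'
from h import *
s=robot.read_state(); print(s["t"],s["tool_pos"],s["opening"],s["gripper_force"],s["force"])
a=v(.006,-.07); plan([(*a,.056,VY)])
c=cam("top"); crop(c,200,140,160,120,5,"t4")
E
```

```text
4.55 [ 0.65082529 -0.14558556  0.18283153] 0.052125882676064876 14.910382479429245 [-0.79884117  0.07781142 -1.9791465 ]
0 [-0.014, -0.001, 0.634] [-0.001, -0.001, 0.003] rows 3
```

View pics/t4.png

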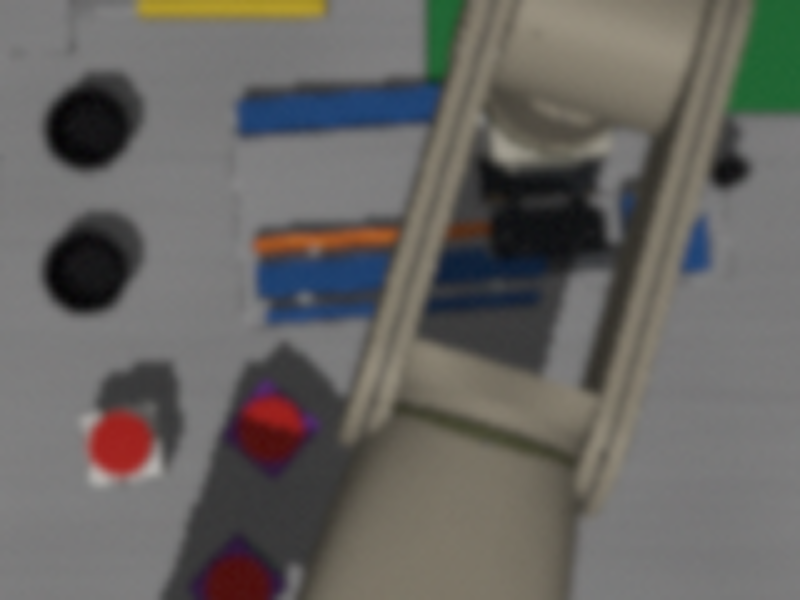

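{"op": "jog_arm", "data": {
  "rows": [
    [[0,0,0],[0,0,0]],
    [[0,0,0.15],[0,0,0]],
    [[0,0,0.3],[0,0,0]],
    [[0,0,0.45],[0,0,0]],
    [[0,0,0.56],[0,0,0]]
  ]
}}

```text
t: 5.1
tool_pos: [0.6478, -0.1485, 0.0699]
orientation: [-2.127, -2.309, 0.003]
force: [-0.0, 0.4, -2.7]
opening: 0.0524
gripper_force: 14.9
```

{"op": "jog_arm", "data": {
  "rows": [
    [[0,0,0.02],[0,0,0]],
    [[0,0,0.04],[0,0,0]],
    [[0,0,0.06],[0,0,0]],
    [[0,0,0.075],[0,0,0]],
    [[0,0,0.075],[0,0,0]]
  ]
}}

```text
t: 5.6
tool_pos: [0.6505, -0.1476, 0.0579]
orientation: [2.127, 2.311, 0.001]
force: [-0.4, -0.3, -1.5]
opening: 0.0522
gripper_force: 14.9
```

```bash
python3 - <<'E'
from h import *
s=robot.read_state(); print(s["t"],s["tool_pos"],s["opening"],s["force"])
c=cam("side"); crop(c,200,140,160,120,5,"s1")
E
```

```text
5.6 [ 0.65046796 -0.14764239  0.0579366 ] 0.05216602725590959 [-0.36246966 -0.27155036 -1.53940533]
```

View pics/s1.png

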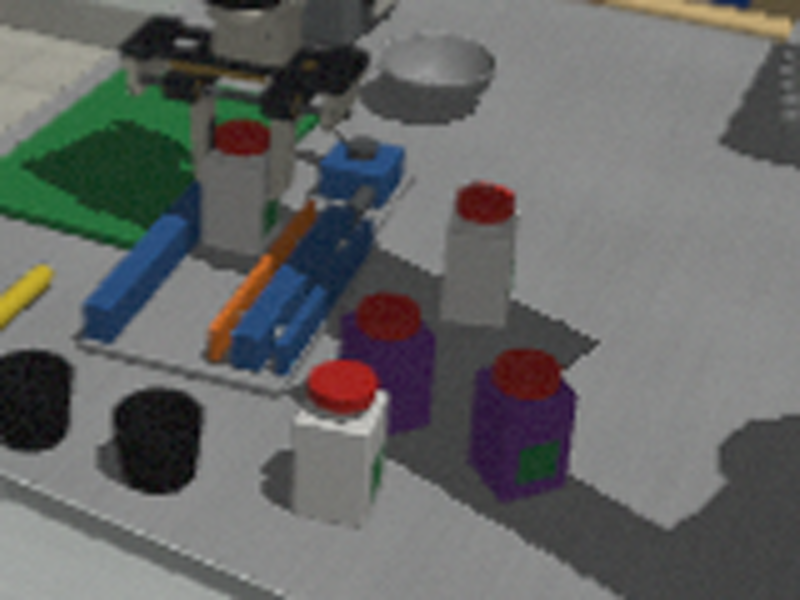

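Jar C stands between the jaws, close to the fixed jaw; A and B are still standing where they were. Lower the last bit, release, rise.

{"op": "jog_arm", "data": {
  "rows": [
    [[0,0,0.012],[0,0,0]],
    [[0,0,0.012],[0,0,0]]
  ]
}}

```text
t: 5.85
tool_pos: [0.6509, -0.1475, 0.0557]
orientation: [2.126, 2.311, 0.001]
force: [1.4, 0.2, 0.5]
opening: 0.0518
gripper_force: 14.9
```

{"op": "jog_arm", "data": {
  "rows": [
    [[0,0,0],[0,0,0]],
    [[0,0,0],[0,0,0]],
    [[0,0,0],[0,0,0]],
    [[0,0,0],[0,0,0]]
  ],
  "hand": -1
}}

```text
t: 6.25
tool_pos: [0.65, -0.1474, 0.0548]
orientation: [-2.127, -2.312, 0.0]
force: [0.3, 0.8, 0.1]
opening: 0.0796
gripper_force: 0.0
```

{"op": "jog_arm", "data": {
  "rows": [
    [[0,0,-0.15],[0,0,0]],
    [[0,0,-0.35],[0,0,0]],
    [[0,0,-0.55],[0,0,0]],
    [[0,0,-0.6],[0,0,0]]
  ]
}}

```text
t: 6.65
tool_pos: [0.6529, -0.1483, 0.1815]
orientation: [2.122, 2.306, 0.006]
force: [1.3, -1.1, 0.8]
opening: 0.0932
gripper_force: 0.0
```

```bash
python3 - <<'E'
from h import *
s=robot.read_state(); print(s["t"],s["tool_pos"],s["opening"],s["force"])
c=cam("side"); print(w(c,n1([(486,203),(342,386)],200,140),.1035))
plan([(.4436,-.1531,.16,11.7),(.4436,-.1531,.045,11.7)])
E
```

```text
6.65 [ 0.65285926 -0.14828547  0.18148217] 0.09317609907288858 [ 1.31828043 -1.11255815  0.82876863]
[[ 0.44133818 -0.13907415  0.1035    ]
 [ 0.44080741  0.13010252  0.1035    ]]
0 [0.032, -0.523, 0.048] [0.002, 0.001, -0.039] rows 3
0 [0.063, -0.519, 0.05] [0.002, 0.001, -0.039] rows 3
1 [0.0, -0.0, 0.575] [0.0, 0.0, 0.0] rows 3
```

```bash
python3 - <<'E'
from h import *
np.set_printoptions(precision=4,suppress=True)
s=cam("side"); t=cam("top")
for z in(.0,.09,.1035,.115): print(z,w(t,n1([(121,443)],200,140),z)[0],w(s,n1([(342,378),(486,197)],200,140),z)[:,:2].ravel())
print("A base side", w(s,n1([(293,512),(360,525),(442,318),(505,326)],200,140),0)[:,:2])
# known: gripped jar C: where was lid expected vs seen in s1
P=pj(s,[(.6505,-.1476,.1135),(.4435,.1137,.1035),(.4436,-.1531,.1035),(.4435,.1137,0)])
print(((P-[200,140]+.5)*5-.5))
E
```

```text
0.0 [0.4437 0.1199 0.    ] [ 0.5014 -0.0133  0.5016 -0.326 ]
0.09 [0.4436 0.1145 0.09  ] [ 0.4519  0.1043  0.452  -0.1711]
0.1035 [0.4435 0.1136 0.1035] [ 0.4445  0.122   0.4446 -0.1479]
0.115 [0.4435 0.1129 0.115 ] [ 0.4381  0.137   0.4383 -0.1281]
A base side [[ 0.4665  0.1448]
 [ 0.4207  0.1366]
 [ 0.4646 -0.1246]
 [ 0.4161 -0.1367]]
[[246.6272 128.6757]
 [348.5626 371.8698]
 [489.5276 194.3672]
 [342.9873 495.8621]]
```

Top-view estimates hold (base corners agree). Go to B.

{"op": "jog_arm", "data": {
  "rows": [
    [[0.032,-0.523,0.048],[0,0,-0.039]],
    [[0.032,-0.523,0.048],[0,0,-0.039]],
    [[0.032,-0.523,0.048],[0,0,-0.039]]
  ]
}}

```text
t: 7.1
tool_pos: [0.5362, -0.1477, 0.1573]
orientation: [-2.047, -2.365, 0.009]
force: [-0.4, 0.4, -0.4]
opening: 0.0934
gripper_force: 0.0
```

{"op": "jog_arm", "data": {
  "rows": [
    [[0.063,-0.519,0.05],[0,0,-0.039]],
    [[0.063,-0.519,0.05],[0,0,-0.039]],
    [[0.063,-0.519,0.05],[0,0,-0.039]],
    [[0.063,-0.519,0.05],[0,0,-0.039]]
  ]
}}

```text
t: 7.5
tool_pos: [0.4389, -0.1518, 0.1533]
orientation: [-1.981, -2.435, 0.001]
force: [0.4, -0.3, 0.7]
opening: 0.0928
gripper_force: 0.0
```

```bash
python3 - <<'E'
from h import *
s=robot.read_state(); print(s["t"],s["tool_pos"],s["opening"],s["force"])
plan([(.4436,-.1531,.045,11.7)])
a=v(.006,0);plan([(.4436,-.1531,.187,11.7),(*a,.187,VY),(*a,.058,VY)],start=(.4436,-.1531,.045,11.7),vmax=.04)
E
```

```text
7.5 [ 0.43894548 -0.15176737  0.15327559] 0.09281254183969985 [ 0.42515201 -0.25857786  0.70834656]
0 [-0.012, 0.023, 0.541] [-0.001, -0.001, 0.0] rows 3
0 [0.0, 0.0, -0.71] [0.0, 0.0, 0.0] rows 4
1 [0.08, 0.531, 0.0] [0.0, 0.0, 0.039] rows 3
1 [0.113, 0.525, 0.0] [0.0, 0.0, 0.039] rows 3
2 [0.0, 0.0, 0.645] [0.0, 0.0, 0.0] rows 4
```

{"op": "jog_arm", "data": {
  "rows": [
    [[-0.012,0.023,0],[0,0,0]],
    [[-0.012,0.023,0.15],[0,0,0]],
    [[-0.012,0.023,0.3],[0,0,0]],
    [[-0.012,0.023,0.45],[0,0,0]],
    [[-0.012,0.023,0.541],[0,0,0]]
  ]
}}

```text
t: 8.0
tool_pos: [0.4467, -0.1533, 0.0448]
orientation: [-1.98, -2.437, 0.0]
force: [-1.2, 0.6, -0.1]
opening: 0.0931
gripper_force: 0.0
```

{"op": "jog_arm", "data": {
  "rows": [
    [[0,0,0],[0,0,0]],
    [[0,0,0],[0,0,0]],
    [[0,0,0],[0,0,0]],
    [[0,0,0],[0,0,0]]
  ],
  "hand": 1
}}

```text
t: 8.4
tool_pos: [0.4473, -0.1542, 0.0486]
orientation: [1.98, 2.436, 0.001]
force: [-0.7, -0.9, -0.1]
opening: 0.0655
gripper_force: 0.0
```

{"op": "jog_arm", "data": {
  "rows": [
    [[0,0,0],[0,0,0]],
    [[0,0,0],[0,0,0]],
    [[0,0,0],[0,0,0]],
    [[0,0,0],[0,0,0]]
  ]
}}

```text
t: 8.8
tool_pos: [0.4462, -0.1539, 0.0479]
orientation: [1.981, 2.437, 0.0]
force: [-1.7, -0.4, 5.9]
opening: 0.0522
gripper_force: 14.8
```

```bash
python3 - <<'E'
from h import *
s=robot.read_state(); print(s["t"],s["tool_pos"],s["opening"],s["gripper_force"],s["force"])
z=s["tool_pos"][2]; a=v(.006,0);plan([(.4436,-.1531,z+.14,11.7),(*a,z+.14,VY),(*a,z+.012,VY)],vmax=.04)
E
```

```text
8.8 [ 0.44623633 -0.1539362   0.04786716] 0.05220133853070342 14.822055995464325 [-1.74022584 -0.38030718  5.87755401]
0 [0.006, -0.011, -0.7] [0.001, 0.001, 0.001] rows 4
1 [0.08, 0.531, 0.0] [-0.0, -0.0, 0.039] rows 3
1 [0.113, 0.525, 0.0] [-0.0, -0.0, 0.039] rows 3
2 [0.0, -0.0, 0.64] [0.0, -0.0, 0.0] rows 4
```

{"op": "jog_arm", "data": {
  "rows": [
    [[0,0,-0.1],[0,0,0]],
    [[0,0,-0.25],[0,0,0]],
    [[0,0,-0.45],[0,0,0]],
    [[0,0,-0.6],[0,0,0]],
    [[0,0,-0.7],[0,0,0]]
  ]
}}

```text
t: 9.3
tool_pos: [0.4465, -0.1539, 0.1897]
orientation: [1.98, 2.435, 0.001]
force: [-0.8, -0.2, -2.5]
opening: 0.0524
gripper_force: 14.8
```

{"op": "jog_arm", "data": {
  "rows": [
    [[0.02,0.1,0],[0,0,0.01]],
    [[0.04,0.25,0],[0,0,0.02]],
    [[0.06,0.4,0],[0,0,0.03]],
    [[0.08,0.531,0],[0,0,0.039]]
  ]
}}

```text
t: 9.7
tool_pos: [0.5475, -0.1157, 0.1867]
orientation: [-2.056, -2.375, -0.0]
force: [0.1, 0.8, -1.3]
opening: 0.0523
gripper_force: 14.8
```

{"op": "jog_arm", "data": {
  "rows": [
    [[0.03,0.15,0],[0,0,0.01]],
    [[0.065,0.3,0],[0,0,0.02]],
    [[0.1,0.45,0],[0,0,0.03]],
    [[0.12,0.514,0],[0,0,0.039]],
    [[0.12,0.514,0],[0,0,0.039]]
  ]
}}

```text
t: 10.2
tool_pos: [0.6455, -0.0766, 0.1859]
orientation: [-2.125, -2.312, 0.0]
force: [-0.5, -0.2, -2.0]
opening: 0.0525
gripper_force: 14.8
```

{"op": "jog_arm", "data": {
  "rows": [
    [[0,0,0],[0,0,0]]
  ]
}}

```text
t: 10.3
tool_pos: [0.6442, -0.0777, 0.1863]
orientation: [-2.126, -2.312, 0.001]
force: [0.2, -1.2, -2.5]
opening: 0.0525
gripper_force: 14.8
```

```bash
python3 - <<'E'
from h import *
s=robot.read_state(); print(s["t"],s["tool_pos"],s["opening"],s["gripper_force"],s["force"])
a=v(.006,0);plan([(*a,.0595,VY)],vmax=.04)
E
```

```text
10.3 [ 0.64417014 -0.07770288  0.18627292] 0.05249238880730513 14.814096987247467 [ 0.24080725 -1.23555045 -2.52646344]
0 [-0.005, 0.005, 0.634] [-0.001, -0.0, 0.002] rows 4
```

{"op": "jog_arm", "data": {
  "rows": [
    [[0,0.005,0.15],[0,0,0]],
    [[0,0.005,0.3],[0,0,0]],
    [[0,0.005,0.45],[0,0,0]],
    [[0,0.005,0.56],[0,0,0]],
    [[0,0.005,0.6],[0,0,0]]
  ]
}}

```text
t: 10.8
tool_pos: [0.6427, -0.0779, 0.0638]
orientation: [-2.125, -2.308, 0.005]
force: [-1.4, 0.2, -1.8]
opening: 0.0522
gripper_force: 14.8
```

{"op": "jog_arm", "data": {
  "rows": [
    [[0,0,0.02],[0,0,0]],
    [[0,0,0.035],[0,0,0]],
    [[0,0,0.04],[0,0,0]],
    [[0,0,0.04],[0,0,0]]
  ]
}}

```text
t: 11.2
tool_pos: [0.6465, -0.0778, 0.0603]
orientation: [2.126, 2.311, 0.001]
force: [-0.5, -0.1, -1.7]
opening: 0.0522
gripper_force: 14.8
```

{"op": "jog_arm", "data": {
  "rows": [
    [[0,0,0],[0,0,0]],
    [[0,0,0],[0,0,0]],
    [[0,0,0],[0,0,0]],
    [[0,0,0],[0,0,0]]
  ],
  "hand": -1
}}

```text
t: 11.6
tool_pos: [0.646, -0.0777, 0.0594]
orientation: [2.127, 2.312, 0.0]
force: [-0.4, -0.9, -0.9]
opening: 0.0799
gripper_force: 0.0
```

{"op": "jog_arm", "data": {
  "rows": [
    [[0,0,-0.15],[0,0,0]],
    [[0,0,-0.35],[0,0,0]],
    [[0,0,-0.55],[0,0,0]],
    [[0,0,-0.6],[0,0,0]],
    [[0,0,-0.6],[0,0,0]]
  ]
}}

```text
t: 12.1
tool_pos: [0.6475, -0.078, 0.1822]
orientation: [2.124, 2.308, 0.004]
force: [-0.2, 0.3, -0.1]
opening: 0.0932
gripper_force: 0.0
```

```bash
python3 - <<'E'
from h import *
s=robot.read_state(); print(s["t"],s["tool_pos"],s["opening"],s["gripper_force"],s["force"])
plan([(.4435,.1137,.16,8.8)])
c=cam("side"); crop(c,200,140,160,120,5,"s2")
E
```

```text
12.1 [ 0.64750763 -0.07797722  0.18224427] 0.09318043119192031 0.0 [-0.1605037   0.32680772 -0.0563378 ]
0 [0.52, -0.469, 0.052] [0.002, 0.001, -0.022] rows 4
0 [0.536, -0.45, 0.054] [0.002, 0.001, -0.022] rows 4
```

View pics/s2.png

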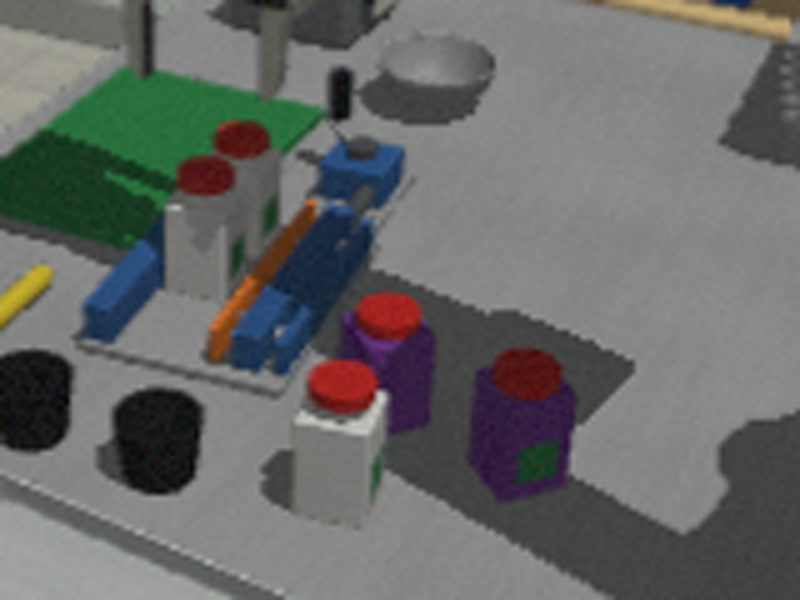

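Two jars stand in the clamp at (205,235) and (245,190); A at (342,440) unmoved. Fetch A.

{"op": "jog_arm", "data": {
  "rows": [
    [[0.52,-0.469,0.052],[0,0,-0.022]],
    [[0.52,-0.469,0.052],[0,0,-0.022]],
    [[0.52,-0.469,0.052],[0,0,-0.022]],
    [[0.52,-0.469,0.052],[0,0,-0.022]]
  ]
}}

```text
t: 12.55
tool_pos: [0.538, 0.0214, 0.164]
orientation: [-2.078, -2.346, 0.007]
force: [0.9, -0.1, 0.3]
opening: 0.093
gripper_force: 0.0
```

{"op": "jog_arm", "data": {
  "rows": [
    [[0.536,-0.45,0.054],[0,0,-0.022]],
    [[0.536,-0.45,0.054],[0,0,-0.022]],
    [[0.536,-0.45,0.054],[0,0,-0.022]],
    [[0.536,-0.45,0.054],[0,0,-0.022]],
    [[0.536,-0.45,0.054],[0,0,-0.022]]
  ]
}}

```text
t: 13.05
tool_pos: [0.4408, 0.1142, 0.1564]
orientation: [-2.043, -2.385, 0.003]
force: [0.3, 0.3, -0.5]
opening: 0.0932
gripper_force: 0.0
```

{"op": "jog_arm", "data": {
  "rows": [
    [[0,0,0],[0,0,0]],
    [[0,0,0],[0,0,0]]
  ]
}}

```text
t: 13.25
tool_pos: [0.4424, 0.1132, 0.1576]
orientation: [-2.048, -2.383, 0.001]
force: [0.7, -0.1, 0.6]
opening: 0.0932
gripper_force: 0.0
```

```bash
python3 - <<'E'
from h import *
s=robot.read_state(); print(s["t"],s["tool_pos"],s["opening"],s["force"])
plan([(.4435,.1137,.045,8.8)])
a=v(.006,.07);plan([(*a,.187,VY)],start=(.4435,.1137,.187,8.8),vmax=.04)
E
```

```text
13.25 [0.44238145 0.11324937 0.15755185] 0.09320395257310103 [ 0.74762829 -0.0867934   0.59289141]
0 [0.002, 0.006, 0.563] [-0.0, 0.0, -0.002] rows 3
0 [-0.377, 0.437, 0.0] [0.0, 0.0, 0.023] rows 3
0 [-0.361, 0.451, 0.0] [0.0, 0.0, 0.023] rows 3
```

{"op": "jog_arm", "data": {
  "rows": [
    [[0,0.005,0.15],[0,0,0]],
    [[0,0.005,0.3],[0,0,0]],
    [[0,0.005,0.45],[0,0,0]],
    [[0,0.005,0.563],[0,0,0]],
    [[0,0.005,0.563],[0,0,0]]
  ]
}}

```text
t: 13.75
tool_pos: [0.4402, 0.113, 0.0417]
orientation: [-2.045, -2.379, 0.008]
force: [-0.2, -0.7, -0.1]
opening: 0.0928
gripper_force: 0.0
```

{"op": "jog_arm", "data": {
  "rows": [
    [[0,0,0],[0,0,0]],
    [[0,0,0],[0,0,0]],
    [[0,0,0],[0,0,0]],
    [[0,0,0],[0,0,0]]
  ],
  "hand": 1
}}

```text
t: 14.15
tool_pos: [0.4437, 0.1144, 0.0465]
orientation: [2.045, 2.383, 0.003]
force: [0.1, 0.2, -0.2]
opening: 0.0655
gripper_force: 0.0
```

{"op": "jog_arm", "data": {
  "rows": [
    [[0,0,0],[0,0,0]],
    [[0,0,0],[0,0,0]],
    [[0,0,0],[0,0,0]],
    [[0,0,0],[0,0,0]]
  ]
}}

```text
t: 14.55
tool_pos: [0.4431, 0.1143, 0.0457]
orientation: [2.046, 2.384, 0.001]
force: [-0.5, -1.1, 5.4]
opening: 0.0518
gripper_force: 15.0
```

{"op": "jog_arm", "data": {
  "rows": [
    [[0,0,-0.1],[0,0,0]],
    [[0,0,-0.25],[0,0,0]],
    [[0,0,-0.45],[0,0,0]],
    [[0,0,-0.6],[0,0,0]],
    [[0,0,-0.7],[0,0,0]]
  ]
}}

```text
t: 15.05
tool_pos: [0.4431, 0.1143, 0.1874]
orientation: [2.045, 2.383, 0.002]
force: [1.0, -0.0, -1.8]
opening: 0.0521
gripper_force: 15.0
```

{"op": "jog_arm", "data": {
  "rows": [
    [[-0.1,0.11,0],[0,0,0.006]],
    [[-0.2,0.23,0],[0,0,0.012]],
    [[-0.3,0.34,0],[0,0,0.018]],
    [[-0.377,0.437,0],[0,0,0.023]],
    [[-0.377,0.437,0],[0,0,0.023]]
  ]
}}

```text
t: 15.55
tool_pos: [0.5416, 0.0513, 0.1841]
orientation: [-2.091, -2.344, 0.002]
force: [-0.5, -0.5, -1.8]
opening: 0.0516
gripper_force: 15.0
```

```bash
python3 - <<'E'
from h import *
s=robot.read_state(); print(s["t"],s["tool_pos"],s["opening"],s["gripper_force"],s["force"])
a=v(.006,.07);plan([(*a,.185,VY)],vmax=.04)
E
```

```text
15.55 [0.54158724 0.05132881 0.18405602] 0.05163737721640397 14.970847964286804 [-0.47267242 -0.49932911 -1.81216538]
0 [-0.354, 0.452, -0.005] [-0.001, 0.0, 0.021] rows 3
```

{"op": "jog_arm", "data": {
  "rows": [
    [[-0.1,0.13,0],[0,0,0.006]],
    [[-0.2,0.26,0],[0,0,0.012]],
    [[-0.3,0.38,0],[0,0,0.018]],
    [[-0.354,0.452,0],[0,0,0.021]],
    [[-0.354,0.452,0],[0,0,0.021]]
  ]
}}

```text
t: 16.05
tool_pos: [0.6387, -0.0077, 0.184]
orientation: [-2.128, -2.31, 0.002]
force: [-1.0, -0.3, -2.4]
opening: 0.0519
gripper_force: 15.0
```

{"op": "jog_arm", "data": {
  "rows": [
    [[0,0,0],[0,0,0]],
    [[0,0,0],[0,0,0]]
  ]
}}

```text
t: 16.25
tool_pos: [0.6374, -0.0059, 0.1849]
orientation: [-2.125, -2.312, 0.001]
force: [-0.3, 0.3, -1.7]
opening: 0.0519
gripper_force: 15.0
```

```bash
python3 - <<'E'
from h import *
s=robot.read_state(); print(s["t"],s["tool_pos"],s["opening"],s["gripper_force"],s["force"])
a=v(.006,.07);plan([(*a,.057,VY)],vmax=.04)
E
```

```text
16.25 [ 0.63738752 -0.0059375   0.18486925] 0.05192097654680581 14.970984309911728 [-0.29674705  0.33657636 -1.66772926]
0 [-0.015, 0.009, 0.639] [-0.001, -0.0, 0.002] rows 4
```

{"op": "jog_arm", "data": {
  "rows": [
    [[-0.01,0.009,0.15],[0,0,0]],
    [[-0.01,0.009,0.3],[0,0,0]],
    [[-0.01,0.009,0.45],[0,0,0]],
    [[-0.01,0.009,0.56],[0,0,0]],
    [[-0.01,0.009,0.6],[0,0,0]]
  ]
}}

```text
t: 16.75
tool_pos: [0.6376, -0.0077, 0.0622]
orientation: [-2.123, -2.31, 0.005]
force: [-0.7, -0.2, -2.1]
opening: 0.0521
gripper_force: 15.0
```

{"op": "jog_arm", "data": {
  "rows": [
    [[0,0,0.02],[0,0,0]],
    [[0,0,0.035],[0,0,0]],
    [[0,0,0.043],[0,0,0]],
    [[0,0,0.043],[0,0,0]]
  ]
}}

```text
t: 17.15
tool_pos: [0.6412, -0.0087, 0.0578]
orientation: [2.126, 2.311, 0.002]
force: [0.8, 0.0, -1.2]
opening: 0.0517
gripper_force: 15.0
```

{"op": "jog_arm", "data": {
  "rows": [
    [[0,0,0],[0,0,0]],
    [[0,0,0],[0,0,0]],
    [[0,0,0],[0,0,0]],
    [[0,0,0],[0,0,0]]
  ],
  "hand": -1
}}

```text
t: 17.55
tool_pos: [0.6407, -0.0088, 0.057]
orientation: [2.127, 2.311, 0.001]
force: [0.8, -0.0, -0.5]
opening: 0.0794
gripper_force: 0.0
```

{"op": "jog_arm", "data": {
  "rows": [
    [[0,0,-0.15],[0,0,0]],
    [[0,0,-0.35],[0,0,0]],
    [[0,0,-0.55],[0,0,0]],
    [[0,0,-0.65],[0,0,0]],
    [[0,0,-0.65],[0,0,0]]
  ]
}}

```text
t: 18.05
tool_pos: [0.6431, -0.009, 0.1919]
orientation: [2.123, 2.307, 0.008]
force: [-0.0, 0.2, 0.5]
opening: 0.0928
gripper_force: 0.0
```

```bash
python3 - <<'E'
from h import *
s=robot.read_state(); print(s["t"],s["tool_pos"],s["opening"],s["gripper_force"],s["force"])
c=cam("side");  crop(c,200,140,160,120,5,"s3")
E
```

```text
18.05 [ 0.64307179 -0.0089512   0.19185233] 0.09280255416826856 0.0 [-0.03705375  0.21462296  0.45823001]
```

View pics/s3.png

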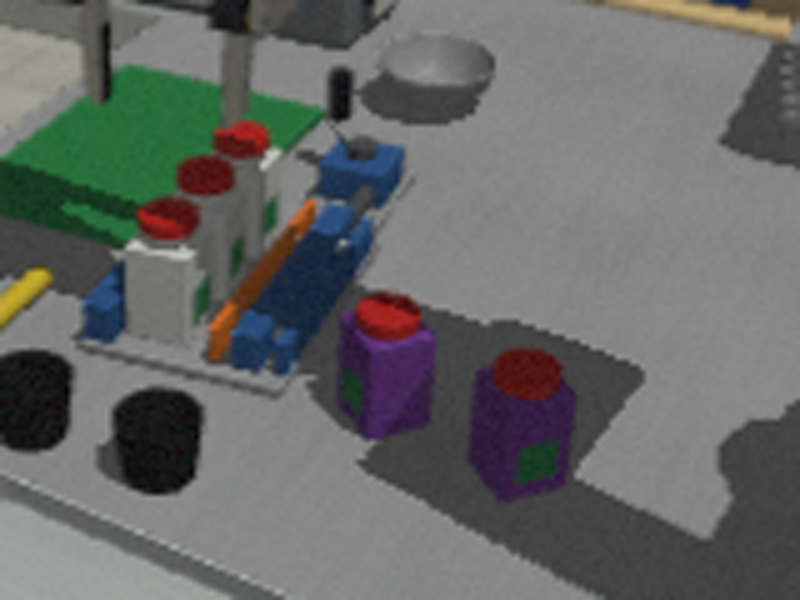

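```bash
python3 - <<'E'
from h import *
np.set_printoptions(precision=4,suppress=True)
s=cam("side"); t=cam("top")
print("side knob top/mid/bot",[w(s,n1([p],200,140),z)[0] for p,z in(((341,70),.099),((341,95),.077),((341,116),.055))])
for z in (.08,.09,.099): print("top knob",z,w(t,n1([(731,120)],200,150),z)[0])
crop(t,310,140,60,50,12,"t5"); print("hub side",[w(s,n1([(362,147)],200,140),z)[0] for z in(.05,.06,.07)])
for R in (t,s):
  print(pj(R,[(*v(-.055,-.195),.06)]))
E
```

```text
side knob top/mid/bot [array([ 0.6408, -0.313 ,  0.099 ]), array([ 0.638 , -0.3086,  0.077 ]), array([ 0.6383, -0.3111,  0.055 ])]
top knob 0.08 [ 0.6376 -0.3155  0.08  ]
top knob 0.09 [ 0.6364 -0.3134  0.09  ]
top knob 0.099 [ 0.6353 -0.3115  0.099 ]
hub side [array([ 0.6013, -0.2739,  0.05  ]), array([ 0.594 , -0.2562,  0.06  ]), array([ 0.5867, -0.2385,  0.07  ])]
[[334.3689 184.7044]]
[[272.7676 166.6727]]
```

View pics/t5.png

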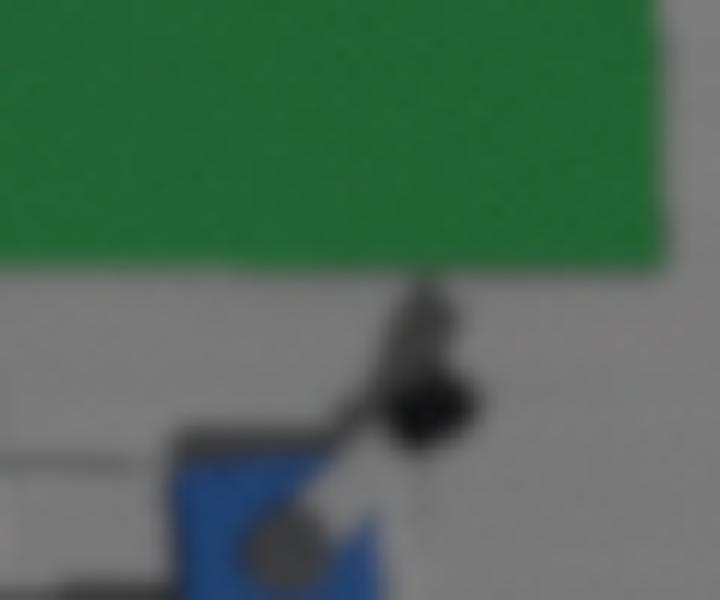

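```bash
python3 - <<'E'
from h import *
plan([(.637,-.3125,.185,VY)])
E
```

```text
0 [-0.756, -0.07, 0.0] [-0.001, -0.0, 0.001] rows 4
0 [-0.756, -0.069, 0.0] [-0.001, -0.0, 0.001] rows 4
```

{"op": "jog_arm", "data": {
  "rows": [
    [[-0.756,-0.07,0],[0,0,0]],
    [[-0.756,-0.07,0],[0,0,0]],
    [[-0.756,-0.07,0],[0,0,0]],
    [[-0.756,-0.07,0],[0,0,0]]
  ]
}}

```text
t: 18.6
tool_pos: [0.637, -0.1664, 0.1836]
orientation: [-2.132, -2.304, 0.005]
force: [0.8, 0.2, -0.1]
opening: 0.093
gripper_force: 0.0
```

{"op": "jog_arm", "data": {
  "rows": [
    [[-0.756,-0.07,0],[0,0,0]],
    [[-0.756,-0.07,0],[0,0,0]],
    [[-0.756,-0.07,0],[0,0,0]],
    [[-0.756,-0.07,0],[0,0,0]],
    [[-0.756,-0.07,0],[0,0,0]]
  ]
}}

```text
t: 19.1
tool_pos: [0.6364, -0.3129, 0.1837]
orientation: [-2.127, -2.306, 0.001]
force: [0.5, 0.3, -0.5]
opening: 0.0933
gripper_force: 0.0
```

{"op": "jog_arm", "data": {
  "rows": [
    [[0,0,0],[0,0,0]],
    [[0,0,0],[0,0,0]]
  ]
}}

```text
t: 19.3
tool_pos: [0.6379, -0.3104, 0.186]
orientation: [-2.124, -2.313, -0.0]
force: [-0.7, -0.4, 0.5]
opening: 0.0929
gripper_force: 0.0
```

```bash
python3 - <<'E'
from h import *
s=robot.read_state(); print(s["t"],s["tool_pos"],s["opening"],s["gripper_force"],s["force"])
plan([(.637,-.3125,.063,VY)])
E
```

```text
19.3 [ 0.63788052 -0.31039795  0.18600932] 0.0929018321304298 0.0 [-0.71166458 -0.38913085  0.49462613]
0 [-0.011, -0.005, 0.615] [-0.0, -0.001, 0.003] rows 3
```

{"op": "jog_arm", "data": {
  "rows": [
    [[-0.01,0,0.15],[0,0,0]],
    [[-0.01,0,0.3],[0,0,0]],
    [[-0.01,0,0.45],[0,0,0]],
    [[-0.01,0,0.56],[0,0,0]],
    [[-0.01,0,0.61],[0,0,0]]
  ],
  "hand": 0.2
}}

```text
t: 19.8
tool_pos: [0.6366, -0.3118, 0.0615]
orientation: [-2.122, -2.311, 0.001]
force: [-0.2, 0.6, -0.8]
opening: 0.0574
gripper_force: 0.0
```

{"op": "jog_arm", "data": {
  "rows": [
    [[0,0,0],[0,0,0]],
    [[0,0,0],[0,0,0]],
    [[0,0,0],[0,0,0]],
    [[0,0,0],[0,0,0]],
    [[0,0,0],[0,0,0]]
  ],
  "hand": 1,
  "squeeze": 20
}}

```text
t: 20.3
tool_pos: [0.6384, -0.3149, 0.0663]
orientation: [2.126, 2.31, 0.0]
force: [-1.8, 0.7, 3.8]
opening: 0.0218
gripper_force: 20.0
```

{"op": "jog_arm", "data": {
  "rows": [
    [[0,0,0],[0,0,0]],
    [[0,0,0],[0,0,0]],
    [[0,0,0],[0,0,0]],
    [[0,0,0],[0,0,0]],
    [[0,0,0],[0,0,0]]
  ]
}}

```text
t: 20.8
tool_pos: [0.6384, -0.3149, 0.0663]
orientation: [2.126, 2.31, 0.0]
force: [-2.7, 0.7, 6.4]
opening: 0.0215
gripper_force: 20.0
```

```bash
python3 - <<'E'
from h import *
s=robot.read_state(); print(s["t"],s["tool_pos"],s["opening"],s["gripper_force"],s["force"],s["wrist_torque"])
E
```

```text
20.8 [ 0.63840195 -0.31492348  0.06630267] 0.02147975412220237 20.00385671854019 [-2.69155081  0.65120493  6.44133996] [0.11055123 0.33950968 0.02483522]
```

```bash
cat >> h.py <<'E'
def arc(a0,a1,n,r=.055,yang=VY):
    "world angles deg; rows of shares rel. to start"
    p=lambda a:np.array([r*np.cos(np.radians(a)),r*np.sin(np.radians(a)),0])
    for a in np.linspace(a0,a1,n+1)[1:]: 
        q=RY(yang).T@(p(a)-p(a0))/.2; print("[[%.3f, %.3f, 0], [0, 0, 0]],"%(q[0],q[1]),end=" ")
    print()
E
python3 -c "
from h import *
arc(-43.2,-103.2,5);
for k in range(3): arc(-103.2-120*k,-223.2-120*k,5)"
```

```text
[[-0.034, -0.046, 0], [0, 0, 0]], [[-0.058, -0.099, 0], [0, 0, 0]], [[-0.070, -0.155, 0], [0, 0, 0]], [[-0.070, -0.213, 0], [0, 0, 0]], [[-0.058, -0.269, 0], [0, 0, 0]], 
[[0.057, -0.099, 0], [0, 0, 0]], [[0.149, -0.167, 0], [0, 0, 0]], [[0.261, -0.191, 0], [0, 0, 0]], [[0.373, -0.168, 0], [0, 0, 0]], [[0.466, -0.101, 0], [0, 0, 0]], 
[[0.058, 0.099, 0], [0, 0, 0]], [[0.070, 0.213, 0], [0, 0, 0]], [[0.035, 0.321, 0], [0, 0, 0]], [[-0.041, 0.407, 0], [0, 0, 0]], [[-0.146, 0.454, 0], [0, 0, 0]], 
[[-0.114, 0.000, 0], [0, 0, 0]], [[-0.219, -0.046, 0], [0, 0, 0]], [[-0.296, -0.130, 0], [0, 0, 0]], [[-0.332, -0.239, 0], [0, 0, 0]], [[-0.320, -0.353, 0], [0, 0, 0]],
```

{"op": "jog_arm", "data": {
  "rows": [
    [[-0.034,-0.046,0],[0,0,0]],
    [[-0.058,-0.099,0],[0,0,0]],
    [[-0.07,-0.155,0],[0,0,0]],
    [[-0.07,-0.213,0],[0,0,0]],
    [[-0.058,-0.269,0],[0,0,0]]
  ]
}}

```text
t: 21.3
tool_pos: [0.5859, -0.3313, 0.0663]
orientation: [2.125, 2.309, 0.002]
force: [3.9, 3.7, 5.4]
opening: 0.0216
gripper_force: 20.0
```

{"op": "jog_arm", "data": {
  "rows": [
    [[0,0,0],[0,0,0]],
    [[0,0,0],[0,0,0]]
  ]
}}

```text
t: 21.5
tool_pos: [0.5851, -0.331, 0.0662]
orientation: [2.127, 2.31, 0.001]
force: [-2.5, 2.3, 8.6]
opening: 0.0212
gripper_force: 20.0
```

```bash
python3 - <<'E'
from h import *
s=robot.read_state(); print(s["t"],s["tool_pos"],s["opening"],s["gripper_force"],s["force"])
d=s["tool_pos"][:2]-[.5985,-.2775]; print(np.hypot(*d),np.degrees(np.arctan2(d[1],d[0])))
c=cam("top"); crop(c,200,130,160,120,5,"t6")
E
```

```text
21.5 [ 0.58507505 -0.33096374  0.0662488 ] 0.02117055793878449 20.003069937229156 [-2.48165215  2.34764769  8.55234762]
0.05512350889105949 -104.09575611859995
```

View pics/t6.png

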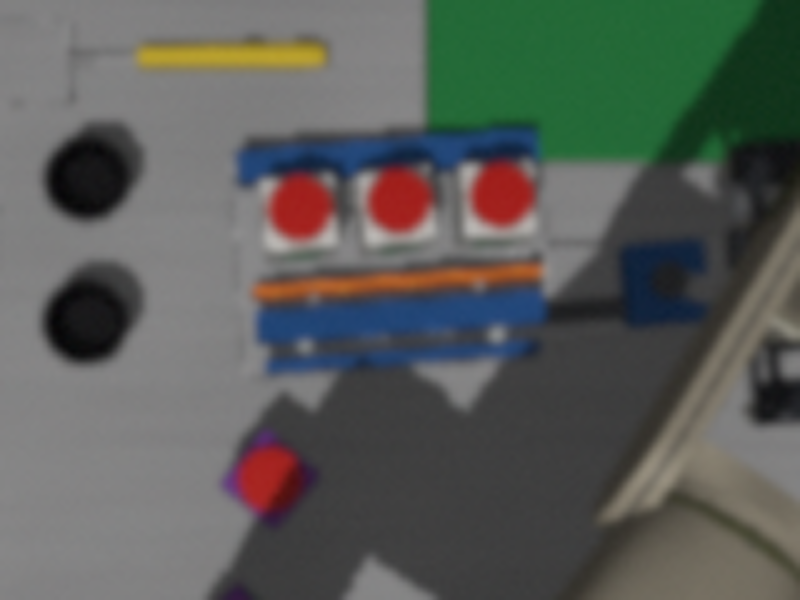

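The three jars stand lined up along the jaws; the crank is following with small forces. Keep winding.

{"op": "jog_arm", "data": {
  "rows": [
    [[0.057,-0.099,0],[0,0,0]],
    [[0.149,-0.167,0],[0,0,0]],
    [[0.261,-0.191,0],[0,0,0]],
    [[0.373,-0.168,0],[0,0,0]],
    [[0.466,-0.101,0],[0,0,0]]
  ]
}}

```text
t: 22.05
tool_pos: [0.5567, -0.2405, 0.0663]
orientation: [2.127, 2.308, -0.002]
force: [5.2, -9.1, 0.1]
opening: 0.0217
gripper_force: 20.0
```

{"op": "jog_arm", "data": {
  "rows": [
    [[0.058,0.099,0],[0,0,0]],
    [[0.07,0.213,0],[0,0,0]],
    [[0.035,0.321,0],[0,0,0]],
    [[-0.041,0.407,0],[0,0,0]],
    [[-0.146,0.454,0],[0,0,0]]
  ]
}}

```text
t: 22.55
tool_pos: [0.651, -0.2609, 0.0661]
orientation: [2.125, 2.313, -0.0]
force: [-12.4, 0.3, 14.7]
opening: 0.0217
gripper_force: 20.0
```

{"op": "jog_arm", "data": {
  "rows": [
    [[-0.114,0,0],[0,0,0]],
    [[-0.219,-0.046,0],[0,0,0]],
    [[-0.296,-0.13,0],[0,0,0]],
    [[-0.332,-0.239,0],[0,0,0]],
    [[-0.32,-0.353,0],[0,0,0]]
  ]
}}

```text
t: 23.05
tool_pos: [0.5859, -0.3316, 0.0662]
orientation: [2.126, 2.309, 0.004]
force: [6.4, 9.7, 8.0]
opening: 0.0217
gripper_force: 20.0
```

```bash
python3 - <<'E'
from h import *
s=robot.read_state(); print(s["t"],s["tool_pos"],s["opening"],s["gripper_force"],s["force"])
c=cam("top"); cv2.imwrite("pics/t7.png",c["frame"][130:250,200:360,::-1])
# orange plate front in column through y~0.0
hsv=cv2.cvtColor(c["frame"],cv2.COLOR_RGB2HSV); m=(abs(hsv[:,:,0].astype(int)-12)<6)&(hsv[:,:,1]>150)
for x in (254,262,284,300): r=np.where(m[160:215,x])[0]+160; print(x,r,w(c,[(x,r.min()-.5)],.042)[0,:2] if len(r) else None)
E
```

```text
23.05 [ 0.58590813 -0.33162125  0.06622469] 0.02167662023199194 20.002777576446533 [6.36032851 9.68371909 8.03414165]
254 [183 184 185] [0.60826834 0.00994563]
262 [182 183 184] [ 0.61201664 -0.01888498]
284 [181 182 183] [ 0.61600227 -0.09831631]
300 [180 181 182] [ 0.61991129 -0.1562545 ]
```

{"op": "jog_arm", "data": {
  "rows": [
    [[0.057,-0.099,0],[0,0,0]],
    [[0.149,-0.167,0],[0,0,0]],
    [[0.261,-0.191,0],[0,0,0]],
    [[0.373,-0.168,0],[0,0,0]],
    [[0.466,-0.101,0],[0,0,0]]
  ]
}}

```text
t: 23.6
tool_pos: [0.5567, -0.2405, 0.0663]
orientation: [2.127, 2.308, -0.002]
force: [4.5, -10.4, -0.0]
opening: 0.0217
gripper_force: 20.0
```

{"op": "jog_arm", "data": {
  "rows": [
    [[0.058,0.099,0],[0,0,0]],
    [[0.07,0.213,0],[0,0,0]],
    [[0.035,0.321,0],[0,0,0]],
    [[-0.041,0.407,0],[0,0,0]],
    [[-0.146,0.454,0],[0,0,0]]
  ]
}}

```text
t: 24.1
tool_pos: [0.651, -0.2609, 0.0662]
orientation: [2.125, 2.313, -0.0]
force: [-12.1, 1.4, 13.9]
opening: 0.0212
gripper_force: 20.0
```

{"op": "jog_arm", "data": {
  "rows": [
    [[-0.114,0,0],[0,0,0]],
    [[-0.219,-0.046,0],[0,0,0]],
    [[-0.296,-0.13,0],[0,0,0]],
    [[-0.332,-0.239,0],[0,0,0]],
    [[-0.32,-0.353,0],[0,0,0]]
  ]
}}

```text
t: 24.6
tool_pos: [0.586, -0.3316, 0.0662]
orientation: [2.126, 2.309, 0.004]
force: [7.1, 10.8, 8.2]
opening: 0.0221
gripper_force: 20.0
```

```bash
python3 - <<'E'
from h import *
s=robot.read_state(); print(s["t"],s["tool_pos"],s["opening"],s["gripper_force"],s["force"])
c=cam("top"); crop(c,230,140,130,75,6,"t8")
hsv=cv2.cvtColor(c["frame"],cv2.COLOR_RGB2HSV); m=(abs(hsv[:,:,0].astype(int)-12)<6)&(hsv[:,:,1]>150)
for x in (254,262,284,300): r=np.where(m[160:215,x])[0]+160; print(x,r,w(c,[(x,r.min()-.5)],.042)[0,:2] if len(r) else None)
arc(-103.2,-203.2,5)
E
```

```text
24.6 [ 0.58598692 -0.33163514  0.0662017 ] 0.02205004991458267 20.00296801328659 [ 7.11935572 10.79421605  8.21627472]
254 [181 182] [0.6155161  0.00997141]
262 [180 181] [ 0.61926909 -0.01887029]
284 [179 180] [ 0.62326497 -0.09833249]
300 [177 178 179] [ 0.63082327 -0.1563133 ]
[[0.045, -0.084, 0], [0, 0, 0]], [[0.115, -0.149, 0], [0, 0, 0]], [[0.204, -0.185, 0], [0, 0, 0]], [[0.299, -0.188, 0], [0, 0, 0]], [[0.390, -0.159, 0], [0, 0, 0]],
```

View pics/t8.png

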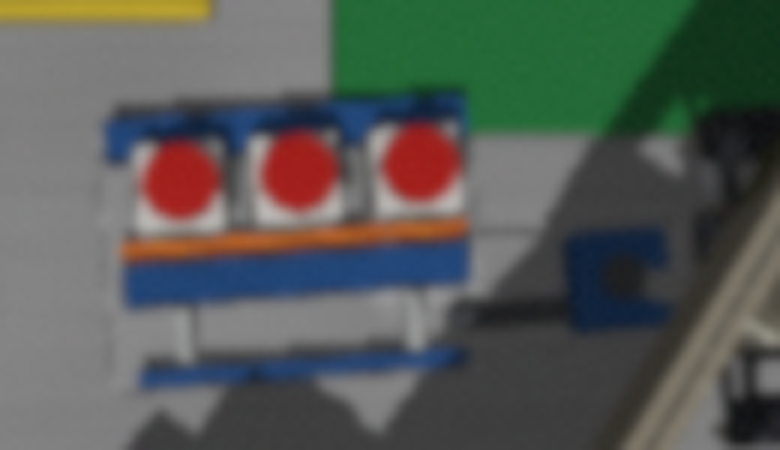

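The jaw has reached the jars; about 100° more gives ~8 mm of plate travel.

{"op": "jog_arm", "data": {
  "rows": [
    [[0.045,-0.084,0],[0,0,0]],
    [[0.115,-0.149,0],[0,0,0]],
    [[0.204,-0.185,0],[0,0,0]],
    [[0.299,-0.188,0],[0,0,0]],
    [[0.39,-0.159,0],[0,0,0]]
  ]
}}

```text
t: 25.15
tool_pos: [0.5466, -0.2571, 0.0663]
orientation: [2.126, 2.308, -0.002]
force: [3.5, -7.3, 2.2]
opening: 0.0218
gripper_force: 20.0
```

{"op": "jog_arm", "data": {
  "rows": [
    [[0,0,0],[0,0,0]],
    [[0,0,0],[0,0,0]]
  ]
}}

```text
t: 25.35
tool_pos: [0.5476, -0.2557, 0.0662]
orientation: [2.125, 2.311, 0.001]
force: [-1.6, 2.4, 9.6]
opening: 0.0214
gripper_force: 20.0
```

{"op": "jog_arm", "data": {
  "rows": [
    [[0,0,0],[0,0,0]],
    [[0,0,0],[0,0,0]],
    [[0,0,0],[0,0,0]],
    [[0,0,0],[0,0,0]]
  ],
  "hand": 0
}}

```text
t: 25.75
tool_pos: [0.5466, -0.2555, 0.0642]
orientation: [-2.127, -2.311, 0.0]
force: [0.3, -0.4, -0.6]
opening: 0.0453
gripper_force: 0.0
```

{"op": "jog_arm", "data": {
  "rows": [
    [[0,0,-0.1],[0,0,0]],
    [[0,0,-0.25],[0,0,0]],
    [[0,0,-0.45],[0,0,0]],
    [[0,0,-0.5],[0,0,0]],
    [[0,0,-0.5],[0,0,0]]
  ]
}}

```text
t: 26.25
tool_pos: [0.5485, -0.2563, 0.1673]
orientation: [2.124, 2.308, 0.002]
force: [-0.6, -0.2, -0.3]
opening: 0.0466
gripper_force: 0.0
```

```bash
python3 - <<'E'
from h import *
s=robot.read_state(); print(s["t"],s["tool_pos"],s["opening"],s["gripper_force"],s["force"])
c=cam("top"); cv2.imwrite("pics/t9.png",c["frame"][:,:,::-1])
f=c["frame"].astype(int)
m=(f[:,:,0]>110)&(f[:,:,1]<70)&(f[:,:,2]<70); m[:,:230]=0; m[:, 320:]=0; m[:155]=0; m[185:]=0
n,l,st,ce=cv2.connectedComponentsWithStats(m.astype(np.uint8))
for i in range(1,n):
    if st[i,4]>30: print(st[i,4],ce[i],w(c,[ce[i]],.1115)[0,:2])
for y in(.07,0,-.07): print(v(.014,y))
E
```

```text
26.25 [ 0.54845136 -0.25625574  0.16731345] 0.046582420499143795 0.0 [-0.62318109 -0.20310579 -0.2542329 ]
116 [299.74137931 166.43103448] [ 0.65786244 -0.14810545]
113 [279.61946903 167.73451327] [ 0.65291819 -0.0781996 ]
114 [259.89473684 169.38596491] [ 0.64681333 -0.00988498]
[ 0.64734098 -0.00810269]
[ 0.6529549  -0.07787722]
[ 0.65856883 -0.14765174]
```

```bash
python3 - <<'E'
from h import *
plan([(.658,-.148,.165,VY),(.658,-.148,.118,VY)])
plan([(.653,-.078,.125,VY),(.647,-.009,.125,VY)],start=(.658,-.148,.125,VY))
E
```

```text
0 [0.49, 0.596, 0.0] [0.001, 0.0, 0.002] rows 4
1 [0.0, -0.0, 0.235] [0.0, 0.0, 0.0] rows 2
0 [0.351, 0.003, 0.0] [0.0, 0.0, 0.0] rows 2
1 [0.346, -0.002, 0.0] [0.0, 0.0, 0.0] rows 2
```

{"op": "jog_arm", "data": {
  "rows": [
    [[0,0,0],[0,0,0]]
  ],
  "hand": 1
}}

```text
t: 26.4
tool_pos: [0.546, -0.2548, 0.1626]
orientation: [-2.125, -2.31, 0.001]
force: [-0.3, 0.6, -0.0]
opening: 0.0423
gripper_force: 0.0
```

{"op": "jog_arm", "data": {
  "rows": [
    [[0.487,0.603,0],[0,0,0]],
    [[0.487,0.603,0],[0,0,0]],
    [[0.487,0.603,0],[0,0,0]],
    [[0.487,0.603,0],[0,0,0]],
    [[0.487,0.603,0],[0,0,0]]
  ]
}}

```text
t: 26.9
tool_pos: [0.6586, -0.1465, 0.1618]
orientation: [-2.122, -2.312, 0.003]
force: [-0.4, -0.8, 0.1]
opening: 0.0036
gripper_force: 0.0
```

{"op": "jog_arm", "data": {
  "rows": [
    [[0,0,0],[0,0,0]],
    [[0,0,0.1],[0,0,0]],
    [[0,0,0.18],[0,0,0]],
    [[0,0,0.18],[0,0,0]],
    [[0,0,0.18],[0,0,0]]
  ]
}}

```text
t: 27.4
tool_pos: [0.658, -0.1489, 0.1279]
orientation: [-2.127, -2.309, 0.001]
force: [-0.1, -0.2, 1.2]
opening: 0.0004
gripper_force: 0.0
```

```bash
python3 - <<'E'
from h import *
s=robot.read_state(); print(s["t"],s["tool_pos"],s["opening"],s["force"])
plan([(.658,-.148,.1,VY)])
E
```

```text
27.4 [ 0.65799797 -0.14886532  0.12789482] 0.0004005530702411609 [-0.09615894 -0.15168772  1.23752766]
0 [0.004, 0.001, 0.139] [-0.001, -0.0, 0.001] rows 1
```

Press in steps.

{"op": "jog_arm", "data": {
  "rows": [
    [[0,0,0.03],[0,0,0]],
    [[0,0,0.06],[0,0,0]],
    [[0,0,0.08],[0,0,0]],
    [[0,0,0.1],[0,0,0]],
    [[0,0,0.12],[0,0,0]]
  ]
}}

```text
t: 27.9
tool_pos: [0.6593, -0.1483, 0.1053]
orientation: [2.127, 2.312, 0.0]
force: [-3.5, 0.0, 6.2]
opening: 0.0006
gripper_force: 3.1
```

{"op": "jog_arm", "data": {
  "rows": [
    [[0,0,0.01],[0,0,0]],
    [[0,0,0.02],[0,0,0]],
    [[0,0,0.02],[0,0,0]],
    [[0,0,0.02],[0,0,0]]
  ]
}}

```text
t: 28.3
tool_pos: [0.6594, -0.1483, 0.1022]
orientation: [2.126, 2.311, 0.0]
force: [-5.0, 0.9, 10.1]
opening: 0.0001
gripper_force: 4.8
```

{"op": "jog_arm", "data": {
  "rows": [
    [[0,0,0.01],[0,0,0]],
    [[0,0,0.01],[0,0,0]],
    [[0,0,0.01],[0,0,0]]
  ]
}}

```text
t: 28.6
tool_pos: [0.6597, -0.1484, 0.1021]
orientation: [2.126, 2.311, 0.001]
force: [-9.5, 2.6, 19.1]
opening: 0.0004
gripper_force: 9.8
```

Lid 1 home (19 N, z stuck at 0.102). Next two lids in the same way.

{"op": "jog_arm", "data": {
  "rows": [
    [[0,0,-0.08],[0,0,0]],
    [[0,0,-0.15],[0,0,0]],
    [[0.175,0,-0.15],[0,0,0]],
    [[0.351,0.003,-0.15],[0,0,0]],
    [[0.351,0.003,-0.15],[0,0,0]]
  ]
}}

```text
t: 29.1
tool_pos: [0.6542, -0.0742, 0.1295]
orientation: [-2.123, -2.315, -0.003]
force: [-0.6, -0.1, 0.5]
opening: 0.0004
gripper_force: 0.0
```

{"op": "jog_arm", "data": {
  "rows": [
    [[0,0,0],[0,0,0]],
    [[0,0,0.03],[0,0,0]],
    [[0,0,0.06],[0,0,0]],
    [[0,0,0.08],[0,0,0]],
    [[0,0,0.1],[0,0,0]]
  ]
}}

```text
t: 29.6
tool_pos: [0.6538, -0.0792, 0.1086]
orientation: [2.128, 2.311, -0.001]
force: [-3.2, -1.4, 6.2]
opening: 0.0004
gripper_force: 3.1
```

{"op": "jog_arm", "data": {
  "rows": [
    [[0,0,0.02],[0,0,0]],
    [[0,0,0.03],[0,0,0]],
    [[0,0,0.04],[0,0,0]],
    [[0,0,0.04],[0,0,0]],
    [[0,0,0.04],[0,0,0]]
  ]
}}

```text
t: 30.1
tool_pos: [0.654, -0.0793, 0.1022]
orientation: [2.128, 2.31, -0.0]
force: [-6.7, 0.5, 12.1]
opening: 0.0007
gripper_force: 6.1
```

{"op": "jog_arm", "data": {
  "rows": [
    [[0,0,0.01],[0,0,0]],
    [[0,0,0.01],[0,0,0]],
    [[0,0,0.01],[0,0,0]]
  ]
}}

```text
t: 30.4
tool_pos: [0.6543, -0.0793, 0.1021]
orientation: [2.127, 2.31, 0.001]
force: [-11.0, -0.1, 23.3]
opening: 0.0004
gripper_force: 11.3
```

{"op": "jog_arm", "data": {
  "rows": [
    [[0,0,-0.08],[0,0,0]],
    [[0,0,-0.15],[0,0,0]],
    [[0.175,0,-0.15],[0,0,0]],
    [[0.35,-0.005,-0.15],[0,0,0]],
    [[0.35,-0.005,-0.15],[0,0,0]]
  ]
}}

```text
t: 30.9
tool_pos: [0.647, -0.0048, 0.1292]
orientation: [-2.123, -2.314, -0.002]
force: [-0.4, 0.5, -1.0]
opening: 0.0001
gripper_force: 0.0
```

{"op": "jog_arm", "data": {
  "rows": [
    [[0,0,0],[0,0,0]],
    [[0,0,0.03],[0,0,0]],
    [[0,0,0.06],[0,0,0]],
    [[0,0,0.08],[0,0,0]],
    [[0,0,0.1],[0,0,0]]
  ]
}}

```text
t: 31.4
tool_pos: [0.6468, -0.0095, 0.1084]
orientation: [-2.128, -2.311, 0.001]
force: [-3.7, -1.5, 6.3]
opening: 0.0005
gripper_force: 3.1
```

{"op": "jog_arm", "data": {
  "rows": [
    [[0,0,0.02],[0,0,0]],
    [[0,0,0.03],[0,0,0]],
    [[0,0,0.04],[0,0,0]],
    [[0,0,0.04],[0,0,0]],
    [[0,0,0.04],[0,0,0]]
  ]
}}

```text
t: 31.9
tool_pos: [0.6471, -0.0094, 0.1022]
orientation: [2.127, 2.311, -0.001]
force: [-7.5, -0.8, 12.6]
opening: 0.0009
gripper_force: 6.3
```

{"op": "jog_arm", "data": {
  "rows": [
    [[0,0,0.01],[0,0,0]],
    [[0,0,0.01],[0,0,0]],
    [[0,0,0.01],[0,0,0]]
  ]
}}

```text
t: 32.2
tool_pos: [0.6474, -0.0095, 0.1021]
orientation: [2.127, 2.31, 0.0]
force: [-12.2, -1.7, 22.4]
opening: 0.0003
gripper_force: 11.6
```

All lids home. Return to the knob.

{"op": "jog_arm", "data": {
  "rows": [
    [[0,0,-0.1],[0,0,0]],
    [[0,0,-0.25],[0,0,0]],
    [[0,0,-0.4],[0,0,0]],
    [[0,0,-0.4],[0,0,0]],
    [[0,0,-0.4],[0,0,0]]
  ],
  "hand": 0
}}

```text
t: 32.7
tool_pos: [0.6477, -0.009, 0.1794]
orientation: [2.127, 2.31, 0.002]
force: [-1.1, -0.5, 0.4]
opening: 0.0358
gripper_force: 0.0
```

```bash
python3 - <<'E'
from h import *
s=robot.read_state(); print(s["t"],s["tool_pos"],s["opening"],s["force"])
plan([(.547,-.2555,.178,VY)])
arc(156.8,276.8,5); arc(276.8,396.8,5); arc(36.8,156.8,5)
E
```

```text
32.7 [ 0.64770504 -0.00897431  0.17936896] 0.03577087840600278 [-1.08707691 -0.52049894  0.38695771]
0 [-0.593, -0.302, 0.003] [0.001, 0.0, 0.001] rows 3
0 [-0.594, -0.301, 0.003] [0.001, 0.0, 0.001] rows 3
[[-0.110, -0.031, 0], [0, 0, 0]], [[-0.223, -0.015, 0], [0, 0, 0]], [[-0.320, 0.046, 0], [0, 0, 0]], [[-0.384, 0.141, 0], [0, 0, 0]], [[-0.403, 0.254, 0], [0, 0, 0]], 
[[0.028, 0.111, 0], [0, 0, 0]], [[0.099, 0.201, 0], [0, 0, 0]], [[0.200, 0.254, 0], [0, 0, 0]], [[0.314, 0.262, 0], [0, 0, 0]], [[0.421, 0.222, 0], [0, 0, 0]], 
[[0.082, -0.080, 0], [0, 0, 0]], [[0.124, -0.186, 0], [0, 0, 0]], [[0.120, -0.300, 0], [0, 0, 0]], [[0.070, -0.403, 0], [0, 0, 0]], [[-0.018, -0.476, 0], [0, 0, 0]],
```

{"op": "jog_arm", "data": {
  "rows": [
    [[-0.593,-0.302,0],[0,0,0]],
    [[-0.593,-0.302,0],[0,0,0]],
    [[-0.593,-0.302,0],[0,0,0]],
    [[-0.593,-0.302,0],[0,0,0]]
  ]
}}

```text
t: 33.1
tool_pos: [0.5942, -0.1355, 0.1764]
orientation: [-2.131, -2.305, 0.004]
force: [0.2, 0.1, -0.0]
opening: 0.0464
gripper_force: 0.0
```

{"op": "jog_arm", "data": {
  "rows": [
    [[-0.594,-0.301,0],[0,0,0]],
    [[-0.594,-0.301,0],[0,0,0]],
    [[-0.594,-0.301,0],[0,0,0]],
    [[-0.594,-0.301,0],[0,0,0]],
    [[-0.594,-0.301,0],[0,0,0]]
  ]
}}

```text
t: 33.6
tool_pos: [0.5461, -0.2548, 0.1771]
orientation: [-2.127, -2.308, -0.0]
force: [-0.4, 0.1, -0.3]
opening: 0.0463
gripper_force: 0.0
```

{"op": "jog_arm", "data": {
  "rows": [
    [[0,0,0],[0,0,0]],
    [[0,0,0],[0,0,0]]
  ]
}}

```text
t: 33.8
tool_pos: [0.547, -0.2536, 0.1781]
orientation: [-2.125, -2.313, -0.0]
force: [-0.2, 0.3, -0.1]
opening: 0.0466
gripper_force: 0.0
```

```bash
python3 - <<'E'
from h import *
s=robot.read_state(); print(s["t"],s["tool_pos"],s["opening"],s["force"])
plan([(.547,-.2555,.065,VY)])
E
```

```text
33.8 [ 0.54704626 -0.25364023  0.1781229 ] 0.046624071379474726 [-0.2396909   0.30086818 -0.11970649]
0 [-0.01, -0.001, 0.566] [-0.0, -0.0, 0.003] rows 3
```

{"op": "jog_arm", "data": {
  "rows": [
    [[-0.01,0,0.15],[0,0,0]],
    [[-0.01,0,0.3],[0,0,0]],
    [[-0.01,0,0.45],[0,0,0]],
    [[-0.01,0,0.565],[0,0,0]],
    [[-0.01,0,0.565],[0,0,0]]
  ]
}}

```text
t: 34.3
tool_pos: [0.5444, -0.2544, 0.0612]
orientation: [-2.12, -2.308, 0.002]
force: [-0.8, 0.5, 0.6]
opening: 0.0464
gripper_force: 0.0
```

{"op": "jog_arm", "data": {
  "rows": [
    [[0,0,0],[0,0,0]],
    [[0,0,0],[0,0,0]],
    [[0,0,0],[0,0,0]],
    [[0,0,0],[0,0,0]],
    [[0,0,0],[0,0,0]]
  ],
  "hand": 1
}}

```text
t: 34.8
tool_pos: [0.5477, -0.2577, 0.0674]
orientation: [2.126, 2.31, 0.001]
force: [-0.6, 0.9, 7.1]
opening: 0.0216
gripper_force: 20.0
```

{"op": "jog_arm", "data": {
  "rows": [
    [[-0.11,-0.031,0],[0,0,0]],
    [[-0.223,-0.015,0],[0,0,0]],
    [[-0.32,0.046,0],[0,0,0]],
    [[-0.384,0.141,0],[0,0,0]],
    [[-0.403,0.254,0],[0,0,0]]
  ]
}}

```text
t: 35.3
tool_pos: [0.6046, -0.3346, 0.0672]
orientation: [2.129, 2.31, 0.001]
force: [-4.0, 9.8, 11.4]
opening: 0.0214
gripper_force: 20.0
```

{"op": "jog_arm", "data": {
  "rows": [
    [[0.028,0.111,0],[0,0,0]],
    [[0.099,0.201,0],[0,0,0]],
    [[0.2,0.254,0],[0,0,0]],
    [[0.314,0.262,0],[0,0,0]],
    [[0.421,0.222,0],[0,0,0]]
  ]
}}

```text
t: 35.8
tool_pos: [0.6429, -0.2465, 0.0674]
orientation: [2.124, 2.309, -0.0]
force: [-5.2, -9.9, 7.3]
opening: 0.0215
gripper_force: 20.0
```

{"op": "jog_arm", "data": {
  "rows": [
    [[0.082,-0.08,0],[0,0,0]],
    [[0.124,-0.186,0],[0,0,0]],
    [[0.12,-0.3,0],[0,0,0]],
    [[0.07,-0.403,0],[0,0,0]],
    [[-0.018,-0.476,0],[0,0,0]]
  ]
}}

```text
t: 36.3
tool_pos: [0.5476, -0.2567, 0.0675]
orientation: [2.124, 2.311, 0.004]
force: [12.3, -0.6, -2.1]
opening: 0.0215
gripper_force: 20.0
```

```bash
python3 - <<'E'
from h import *
s=robot.read_state(); print(s["t"],s["tool_pos"],s["opening"],s["gripper_force"],s["force"])
c=cam("top"); 
hsv=cv2.cvtColor(c["frame"],cv2.COLOR_RGB2HSV); m=(abs(hsv[:,:,0].astype(int)-12)<6)&(hsv[:,:,1]>150)
for x in (254,262,284,300): r=np.where(m[160:215,x])[0]+160; print(x,r,w(c,[(x,r.min()-.5)],.042)[0,:2] if len(r) else None)
E
```

```text
36.3 [ 0.54763789 -0.25674357  0.06746816] 0.02150246828122008 20.001031011343002 [12.26278109 -0.57800181 -2.08184855]
254 [182 183 184] [0.61189151 0.00995852]
262 [181 182] [ 0.61564215 -0.01887763]
284 [180 181 182] [ 0.61963289 -0.09832435]
300 [178 179 180] [ 0.62718446 -0.15629354]
```

{"op": "jog_arm", "data": {
  "rows": [
    [[-0.11,-0.031,0],[0,0,0]],
    [[-0.223,-0.015,0],[0,0,0]],
    [[-0.32,0.046,0],[0,0,0]],
    [[-0.384,0.141,0],[0,0,0]],
    [[-0.403,0.254,0],[0,0,0]]
  ]
}}

```text
t: 36.85
tool_pos: [0.6045, -0.3346, 0.0672]
orientation: [2.129, 2.31, 0.001]
force: [-5.5, 10.2, 11.0]
opening: 0.0215
gripper_force: 20.0
```

{"op": "jog_arm", "data": {
  "rows": [
    [[0.028,0.111,0],[0,0,0]],
    [[0.099,0.201,0],[0,0,0]],
    [[0.2,0.254,0],[0,0,0]],
    [[0.314,0.262,0],[0,0,0]],
    [[0.421,0.222,0],[0,0,0]]
  ]
}}

```text
t: 37.35
tool_pos: [0.6429, -0.2465, 0.0674]
orientation: [2.124, 2.309, -0.0]
force: [-5.7, -9.0, 7.7]
opening: 0.0215
gripper_force: 20.0
```

{"op": "jog_arm", "data": {
  "rows": [
    [[0.082,-0.08,0],[0,0,0]],
    [[0.124,-0.186,0],[0,0,0]],
    [[0.12,-0.3,0],[0,0,0]],
    [[0.07,-0.403,0],[0,0,0]],
    [[-0.018,-0.476,0],[0,0,0]]
  ]
}}

```text
t: 37.85
tool_pos: [0.5476, -0.2567, 0.0675]
orientation: [2.124, 2.311, 0.004]
force: [13.0, -1.2, -2.2]
opening: 0.0218
gripper_force: 20.0
```

{"op": "jog_arm", "data": {
  "rows": [
    [[0,0,0],[0,0,0]],
    [[0,0,0],[0,0,0]],
    [[0,0,0],[0,0,0]],
    [[0,0,0],[0,0,0]]
  ],
  "hand": 0
}}

```text
t: 38.25
tool_pos: [0.547, -0.2564, 0.0653]
orientation: [-2.126, -2.312, 0.0]
force: [0.3, -0.6, -0.5]
opening: 0.0454
gripper_force: 0.0
```

{"op": "jog_arm", "data": {
  "rows": [
    [[0,0,-0.1],[0,0,0]],
    [[0,0,-0.25],[0,0,0]],
    [[0,0,-0.45],[0,0,0]],
    [[0,0,-0.55],[0,0,0]],
    [[0,0,-0.55],[0,0,0]]
  ]
}}

```text
t: 38.75
tool_pos: [0.5493, -0.2578, 0.18]
orientation: [2.122, 2.308, 0.002]
force: [1.1, -0.1, 0.4]
opening: 0.0465
gripper_force: 0.0
```

{"op": "jog_arm", "data": {
  "rows": [
    [[0,0,0],[0,0,0]]
  ],
  "hand": -1
}}

```text
t: 38.85
tool_pos: [0.547, -0.2568, 0.1752]
orientation: [2.126, 2.313, 0.0]
force: [0.1, 0.2, -0.6]
opening: 0.0509
gripper_force: 0.0
```

```bash
python3 - <<'E'
from h import *
s=robot.read_state(); print(s["t"],s["tool_pos"],s["opening"],s["gripper_force"],s["force"])
c=cam("top"); crop(c,200,130,160,120,5,"t10")
f=c["frame"].astype(int)
m=(f[:,:,0]>100)&(f[:,:,1]<70)&(f[:,:,2]<70); m[:,:230]=0; m[:, 320:]=0; m[:150]=0; m[190:]=0
n,l,st,ce=cv2.connectedComponentsWithStats(m.astype(np.uint8))
for i in range(1,n):
    if st[i,4]>30: print(st[i,4],ce[i],w(c,[ce[i]],.1)[0,:2])
plan([(.653,-.078,.175,VY),(.647,-.009,.175,VY)])
E
```

```text
38.85 [ 0.54703085 -0.25675368  0.17523393] 0.050862882519144274 0.0 [ 0.07678976  0.2451213  -0.56979366]
107 [299.3271028  166.79439252] [ 0.65817502 -0.14788301]
105 [279.35238095 168.42857143] [ 0.65203694 -0.07798305]
109 [259.73394495 169.75229358] [ 0.64704395 -0.00954308]
0 [0.422, 0.303, -0.003] [-0.001, -0.0, 0.001] rows 3
0 [0.423, 0.302, -0.003] [-0.001, -0.0, 0.001] rows 3
1 [0.346, -0.002, -0.0] [-0.0, -0.0, 0.0] rows 2
```

View pics/t10.png

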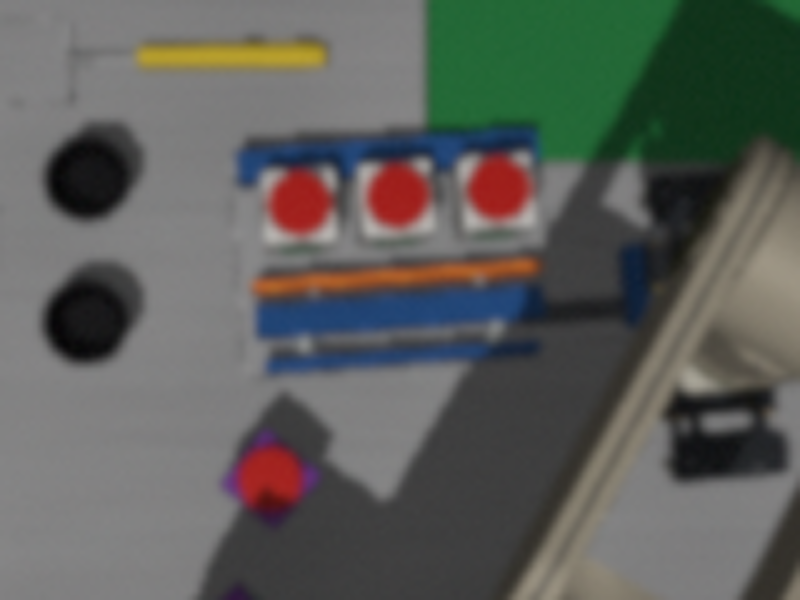

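```bash
cat >> h.py <<'E'
TC=np.array([.5182,.2938]); TA=-5.5
def tr(x): a=np.radians(TA); return TC+x*np.array([np.cos(a),np.sin(a)])
E
python3 - <<'E'
from h import *
c=cam("top"); print("cap",w(c,[((188+.5)/1.5625-.5,(270+.5)/1.5625-.5)],.17)[0]); print([tr(x) for x in(.08,0,-.08)])
E
```

```text
cap [0.62668495 0.4585803  0.17      ]
[array([0.5978317 , 0.28613234]), array([0.5182, 0.2938]), array([0.4385683 , 0.30146766])]
```

{"op": "jog_arm", "data": {
  "rows": [
    [[0.422,0.303,0],[0,0,0]],
    [[0.422,0.303,0],[0,0,0]],
    [[0.422,0.303,0],[0,0,0]],
    [[0.422,0.303,0],[0,0,0]]
  ]
}}

```text
t: 39.35
tool_pos: [0.5997, -0.1663, 0.1735]
orientation: [-2.122, -2.313, 0.002]
force: [0.0, -0.6, -0.0]
opening: 0.0895
gripper_force: 0.0
```

{"op": "jog_arm", "data": {
  "rows": [
    [[0.423,0.302,0],[0,0,0]],
    [[0.423,0.302,0],[0,0,0]],
    [[0.423,0.302,0],[0,0,0]],
    [[0.423,0.302,0],[0,0,0]]
  ]
}}

```text
t: 39.75
tool_pos: [0.6528, -0.0786, 0.1743]
orientation: [-2.125, -2.312, 0.002]
force: [0.3, -0.4, -0.7]
opening: 0.093
gripper_force: 0.0
```

{"op": "jog_arm", "data": {
  "rows": [
    [[0.346,-0.002,0],[0,0,0]],
    [[0.346,-0.002,0],[0,0,0]],
    [[0.346,-0.002,0],[0,0,0]],
    [[0.346,-0.002,0],[0,0,0]]
  ]
}}

```text
t: 40.15
tool_pos: [0.6467, -0.0113, 0.1754]
orientation: [2.127, 2.311, -0.002]
force: [-0.8, 0.4, -0.3]
opening: 0.0926
gripper_force: 0.0
```

```bash
python3 - <<'E'
from h import *
s=robot.read_state(); print(s["t"],s["tool_pos"],s["opening"],s["force"])
plan([(.647,-.0092,.057,VY)])
E
```

```text
40.15 [ 0.64670038 -0.01130318  0.17541984] 0.09262324780703877 [-0.78047267  0.36050508 -0.32165152]
0 [0.011, 0.003, 0.592] [-0.0, 0.001, 0.002] rows 3
```

{"op": "jog_arm", "data": {
  "rows": [
    [[0,0,0.15],[0,0,0]],
    [[0,0,0.3],[0,0,0]],
    [[0,0,0.45],[0,0,0]],
    [[0,0,0.56],[0,0,0]],
    [[0,0,0.59],[0,0,0]]
  ]
}}

```text
t: 40.65
tool_pos: [0.6446, -0.0118, 0.0539]
orientation: [-2.127, -2.307, 0.006]
force: [-0.4, 0.5, -0.5]
opening: 0.0928
gripper_force: 0.0
```

{"op": "jog_arm", "data": {
  "rows": [
    [[0,0,0],[0,0,0]],
    [[0,0,0],[0,0,0]],
    [[0,0,0],[0,0,0]],
    [[0,0,0],[0,0,0]]
  ],
  "hand": 1,
  "squeeze": 15
}}

```text
t: 41.05
tool_pos: [0.6483, -0.0099, 0.0594]
orientation: [2.126, 2.31, 0.002]
force: [-0.7, 0.1, 0.8]
opening: 0.0654
gripper_force: 0.0
```

{"op": "jog_arm", "data": {
  "rows": [
    [[0,0,0],[0,0,0]],
    [[0,0,0],[0,0,0]],
    [[0,0,0],[0,0,0]],
    [[0,0,0],[0,0,0]],
    [[0,0,0],[0,0,0]]
  ]
}}

```text
t: 41.55
tool_pos: [0.646, -0.0099, 0.0583]
orientation: [-2.126, -2.311, 0.003]
force: [-8.7, -1.7, 9.3]
opening: 0.052
gripper_force: 15.0
```

{"op": "jog_arm", "data": {
  "rows": [
    [[0,0,-0.1],[0,0,0]],
    [[0,0,-0.25],[0,0,0]],
    [[0,0,-0.4],[0,0,0]],
    [[0,0,-0.55],[0,0,0]],
    [[0,0,-0.65],[0,0,0]]
  ]
}}

```text
t: 42.05
tool_pos: [0.6478, -0.0097, 0.1902]
orientation: [2.126, 2.311, 0.002]
force: [1.1, -0.1, -1.9]
opening: 0.0519
gripper_force: 15.0
```

{"op": "jog_arm", "data": {
  "rows": [
    [[0,0,0],[0,0,0]],
    [[0,0,0],[0,0,0]]
  ]
}}

```text
t: 42.25
tool_pos: [0.6471, -0.0097, 0.1871]
orientation: [-2.127, -2.312, 0.0]
force: [0.3, -0.3, -2.5]
opening: 0.052
gripper_force: 15.0
```

```bash
python3 - <<'E'
from h import *
s=robot.read_state(); p=s["tool_pos"]; print(s["t"],p,s["opening"],s["gripper_force"],s["force"])
plan([(*tr(.08),p[2],84.5)],vmax=.04)
E
```

```text
42.25 [ 0.64706167 -0.00968044  0.18708565] 0.051987710840842374 14.989683330059052 [ 0.30854759 -0.27571706 -2.45809801]
0 [0.747, -0.061, -0.0] [-0.0, 0.0, -0.443] rows 5
0 [0.613, 0.432, -0.0] [-0.0, 0.0, -0.443] rows 5
```

{"op": "jog_arm", "data": {
  "rows": [
    [[0.15,-0.012,0],[0,0,-0.089]],
    [[0.3,-0.025,0],[0,0,-0.178]],
    [[0.45,-0.037,0],[0,0,-0.267]],
    [[0.6,-0.049,0],[0,0,-0.356]],
    [[0.747,-0.061,0],[0,0,-0.443]]
  ]
}}

```text
t: 42.75
tool_pos: [0.6208, 0.1391, 0.1845]
orientation: [-1.202, -2.899, 0.003]
force: [0.7, -0.5, -2.2]
opening: 0.0518
gripper_force: 15.0
```

{"op": "jog_arm", "data": {
  "rows": [
    [[0.15,0.1,0],[0,0,-0.089]],
    [[0.3,0.2,0],[0,0,-0.178]],
    [[0.43,0.3,0],[0,0,-0.267]],
    [[0.55,0.38,0],[0,0,-0.356]],
    [[0.613,0.432,0],[0,0,-0.443]]
  ]
}}

```text
t: 43.25
tool_pos: [0.5957, 0.2881, 0.1844]
orientation: [-0.138, -3.134, 0.002]
force: [-0.0, -1.1, -1.6]
opening: 0.0517
gripper_force: 15.0
```

{"op": "jog_arm", "data": {
  "rows": [
    [[0,0,0],[0,0,0]],
    [[0,0,0],[0,0,0]]
  ]
}}

```text
t: 43.45
tool_pos: [0.5969, 0.2856, 0.1853]
orientation: [-0.154, -3.135, 0.003]
force: [0.7, -1.0, -2.5]
opening: 0.0521
gripper_force: 15.0
```

```bash
python3 - <<'E'
from h import *
s=robot.read_state(); p=s["tool_pos"]; print(s["t"],p,s["opening"],s["gripper_force"],s["force"],s["q"])
plan([(*tr(.08),.0535,84.5)],vmax=.04)
E
```

```text
43.45 [0.59692131 0.28560486 0.18529803] 0.05206259378814848 14.989361464977264 [ 0.68356242 -0.9663302  -2.50029876] [ 3.69080866e-01  3.15302179e-01  1.33663528e+00 -4.57892399e-04
  1.49306531e+00 -1.10341455e+00]
0 [-0.006, 0.004, 0.659] [-0.001, -0.002, -0.001] rows 4
```

{"op": "jog_arm", "data": {
  "rows": [
    [[0,0.004,0.15],[0,0,0]],
    [[0,0.004,0.3],[0,0,0]],
    [[0,0.004,0.45],[0,0,0]],
    [[0,0.004,0.57],[0,0,0]],
    [[0,0.004,0.61],[0,0,0]]
  ]
}}

```text
t: 43.95
tool_pos: [0.5956, 0.2843, 0.061]
orientation: [-0.157, -3.131, 0.005]
force: [-0.2, -0.5, -2.2]
opening: 0.0518
gripper_force: 15.0
```

{"op": "jog_arm", "data": {
  "rows": [
    [[0,0,0.02],[0,0,0]],
    [[0,0,0.04],[0,0,0]],
    [[0,0,0.055],[0,0,0]],
    [[0,0,0.055],[0,0,0]]
  ]
}}

```text
t: 44.35
tool_pos: [0.5986, 0.287, 0.0555]
orientation: [0.151, 3.137, 0.001]
force: [0.4, -0.6, -1.8]
opening: 0.0519
gripper_force: 15.0
```

{"op": "jog_arm", "data": {
  "rows": [
    [[0,0,0],[0,0,0]],
    [[0,0,0],[0,0,0]],
    [[0,0,0],[0,0,0]],
    [[0,0,0],[0,0,0]]
  ],
  "hand": -1
}}

```text
t: 44.75
tool_pos: [0.5983, 0.287, 0.0551]
orientation: [0.151, 3.137, 0.0]
force: [-0.7, 0.6, -0.7]
opening: 0.0795
gripper_force: 0.0
```

{"op": "jog_arm", "data": {
  "rows": [
    [[0,0,-0.15],[0,0,0]],
    [[0,0,-0.35],[0,0,0]],
    [[0,0,-0.55],[0,0,0]],
    [[0,0,-0.61],[0,0,0]],
    [[0,0,-0.61],[0,0,0]]
  ]
}}

```text
t: 45.25
tool_pos: [0.5998, 0.2876, 0.1801]
orientation: [0.15, 3.133, 0.004]
force: [0.4, 0.1, -0.9]
opening: 0.0931
gripper_force: 0.0
```

{"op": "jog_arm", "data": {
  "rows": [
    [[0,0,0],[0,0,0]]
  ]
}}

```text
t: 45.35
tool_pos: [0.5975, 0.2867, 0.1752]
orientation: [-0.15, -3.137, 0.001]
force: [-0.8, -0.0, -0.6]
opening: 0.0931
gripper_force: 0.0
```

```bash
cat >> h.py <<'E'
def lids():
    c=cam("top"); f=c["frame"].astype(int)
    m=(f[:,:,0]>60)&(f[:,:,1]<.4*f[:,:,0])&(f[:,:,2]<.4*f[:,:,0])&(abs(f[:,:,1]-f[:,:,2])<25)
    n,l,st,ce=cv2.connectedComponentsWithStats(m.astype(np.uint8))
    for i in range(1,n):
        if 40<st[i,4]<200: print("lid",st[i,4],ce[i].round(1),w(c,[ce[i]],.1)[0,:2].round(4))
E
python3 - <<'E'
from h import *
s=robot.read_state(); p=s["tool_pos"]; print(s["t"],p,s["opening"],s["gripper_force"],s["force"])
lids(); plan([(.6525,-.078,.175,VY)])
E
```

```text
45.35 [0.59747001 0.28666914 0.17517263] 0.09309027017702884 0.0 [-0.75990247 -0.0128115  -0.55539177]
lid 95 [299.2 167. ] [ 0.6574 -0.1476]
lid 97 [279.1 168.6] [ 0.6514 -0.0773]
lid 107 [253.6 225.4] [0.4537 0.0112]
lid 106 [247.1 257.2] [0.3442 0.0332]
0 [-0.226, -0.894, -0.002] [-0.001, -0.0, 0.444] rows 5
0 [-0.747, -0.54, -0.002] [-0.001, -0.0, 0.444] rows 5
```

{"op": "jog_arm", "data": {
  "rows": [
    [[-0.226,-0.894,0],[0,0,0.444]],
    [[-0.226,-0.894,0],[0,0,0.444]],
    [[-0.226,-0.894,0],[0,0,0.444]],
    [[-0.226,-0.894,0],[0,0,0.444]],
    [[-0.226,-0.894,0],[0,0,0.444]]
  ]
}}

```text
t: 45.9
tool_pos: [0.6251, 0.0995, 0.1736]
orientation: [-1.228, -2.888, 0.005]
force: [-0.3, 0.3, -0.2]
opening: 0.0934
gripper_force: 0.0
```

{"op": "jog_arm", "data": {
  "rows": [
    [[-0.747,-0.54,0],[0,0,0.444]],
    [[-0.747,-0.54,0],[0,0,0.444]],
    [[-0.747,-0.54,0],[0,0,0.444]],
    [[-0.747,-0.54,0],[0,0,0.444]],
    [[-0.747,-0.54,0],[0,0,0.444]]
  ]
}}

```text
t: 46.4
tool_pos: [0.6523, -0.0827, 0.1732]
orientation: [-2.141, -2.295, 0.006]
force: [-0.1, 0.1, 0.1]
opening: 0.0928
gripper_force: 0.0
```

{"op": "jog_arm", "data": {
  "rows": [
    [[0,0,0],[0,0,0]],
    [[0,0,0],[0,0,0]]
  ]
}}

```text
t: 46.6
tool_pos: [0.6527, -0.0772, 0.1745]
orientation: [-2.125, -2.31, 0.002]
force: [-0.5, 0.4, 0.2]
opening: 0.0927
gripper_force: 0.0
```

```bash
python3 - <<'E'
from h import *
s=robot.read_state(); print(s["t"],s["tool_pos"],s["opening"],s["force"])
plan([(.6525,-.078,.057,VY)])
E
```

```text
46.6 [ 0.65265653 -0.07715091  0.17445708] 0.0927021365879856 [-0.47690628  0.42842306  0.17150168]
0 [-0.005, 0.001, 0.587] [-0.002, -0.001, 0.002] rows 3
```

{"op": "jog_arm", "data": {
  "rows": [
    [[0,0,0.15],[0,0,0]],
    [[0,0,0.3],[0,0,0]],
    [[0,0,0.45],[0,0,0]],
    [[0,0,0.56],[0,0,0]],
    [[0,0,0.587],[0,0,0]]
  ]
}}

```text
t: 47.1
tool_pos: [0.6507, -0.0758, 0.0547]
orientation: [-2.122, -2.309, 0.006]
force: [-0.1, -0.3, 0.8]
opening: 0.0932
gripper_force: 0.0
```

{"op": "jog_arm", "data": {
  "rows": [
    [[0,0,0],[0,0,0]],
    [[0,0,0],[0,0,0]],
    [[0,0,0],[0,0,0]],
    [[0,0,0],[0,0,0]]
  ],
  "hand": 1
}}

```text
t: 47.5
tool_pos: [0.6548, -0.0778, 0.061]
orientation: [2.129, 2.307, 0.002]
force: [-0.4, 0.3, 0.5]
opening: 0.0656
gripper_force: 0.0
```

{"op": "jog_arm", "data": {
  "rows": [
    [[0,0,0],[0,0,0]],
    [[0,0,0],[0,0,0]],
    [[0,0,0],[0,0,0]],
    [[0,0,0],[0,0,0]],
    [[0,0,0],[0,0,0]]
  ]
}}

```text
t: 48.0
tool_pos: [0.6514, -0.0781, 0.0602]
orientation: [-2.129, -2.306, 0.006]
force: [-14.6, -0.8, 14.0]
opening: 0.052
gripper_force: 15.0
```

{"op": "jog_arm", "data": {
  "rows": [
    [[0,0,-0.1],[0,0,0]],
    [[0,0,-0.25],[0,0,0]],
    [[0,0,-0.4],[0,0,0]],
    [[0,0,-0.55],[0,0,0]],
    [[0,0,-0.65],[0,0,0]]
  ]
}}

```text
t: 48.5
tool_pos: [0.6544, -0.0779, 0.1922]
orientation: [2.129, 2.307, 0.002]
force: [0.2, -0.7, -1.4]
opening: 0.0519
gripper_force: 15.0
```

{"op": "jog_arm", "data": {
  "rows": [
    [[0,0,0],[0,0,0]],
    [[0,0,0],[0,0,0]]
  ]
}}

```text
t: 48.7
tool_pos: [0.6537, -0.0778, 0.1889]
orientation: [2.131, 2.308, 0.0]
force: [0.5, -0.8, -1.5]
opening: 0.0518
gripper_force: 15.0
```

```bash
python3 - <<'E'
from h import *
s=robot.read_state(); p=s["tool_pos"]; print(s["t"],p,s["opening"],s["gripper_force"],s["force"])
plan([(*tr(.0),p[2],84.5)],vmax=.04)
E
```

```text
48.7 [ 0.65368915 -0.07777803  0.18886103] 0.051822866795187265 14.9874946475029 [ 0.53054073 -0.75764302 -1.52302713]
0 [0.953, -0.263, -0.0] [0.0, 0.0, -0.444] rows 5
0 [0.9, 0.41, -0.0] [0.0, 0.0, -0.444] rows 5
```

{"op": "jog_arm", "data": {
  "rows": [
    [[0.19,-0.05,0],[0,0,-0.089]],
    [[0.38,-0.105,0],[0,0,-0.178]],
    [[0.57,-0.157,0],[0,0,-0.267]],
    [[0.76,-0.21,0],[0,0,-0.356]],
    [[0.953,-0.263,0],[0,0,-0.444]]
  ]
}}

```text
t: 49.2
tool_pos: [0.5839, 0.1092, 0.1863]
orientation: [-1.204, -2.898, 0.003]
force: [1.0, 0.7, -1.9]
opening: 0.0519
gripper_force: 15.0
```

{"op": "jog_arm", "data": {
  "rows": [
    [[0.2,0.09,0],[0,0,-0.089]],
    [[0.4,0.18,0],[0,0,-0.178]],
    [[0.6,0.27,0],[0,0,-0.267]],
    [[0.79,0.36,0],[0,0,-0.356]],
    [[0.9,0.41,0],[0,0,-0.444]]
  ]
}}

```text
t: 49.7
tool_pos: [0.5155, 0.2962, 0.1864]
orientation: [-0.138, -3.135, 0.002]
force: [0.4, 0.3, -0.9]
opening: 0.0521
gripper_force: 15.0
```

{"op": "jog_arm", "data": {
  "rows": [
    [[0,0,0],[0,0,0]],
    [[0,0,0],[0,0,0]],
    [[0,0,0],[0,0,0]]
  ]
}}

```text
t: 50.0
tool_pos: [0.5181, 0.2926, 0.1879]
orientation: [-0.155, -3.136, 0.002]
force: [0.7, -0.6, -2.0]
opening: 0.0517
gripper_force: 15.0
```

```bash
python3 - <<'E'
from h import *
s=robot.read_state(); p=s["tool_pos"]; print(s["t"],p,s["opening"],s["gripper_force"],s["force"])
plan([(*tr(0),.054,84.5)],vmax=.04)
E
```

```text
50.0 [0.5180668  0.29264528 0.18789218] 0.05165499283406474 14.988111108541489 [ 0.6661601  -0.55639712 -1.97204463]
0 [-0.001, 0.007, 0.669] [-0.001, -0.001, -0.002] rows 4
```

{"op": "jog_arm", "data": {
  "rows": [
    [[0,0.004,0.15],[0,0,0]],
    [[0,0.004,0.3],[0,0,0]],
    [[0,0.004,0.45],[0,0,0]],
    [[0,0.004,0.58],[0,0,0]],
    [[0,0.004,0.62],[0,0,0]]
  ]
}}

```text
t: 50.5
tool_pos: [0.5164, 0.2921, 0.0612]
orientation: [-0.156, -3.132, 0.005]
force: [-0.1, 0.0, -2.2]
opening: 0.0522
gripper_force: 15.0
```

{"op": "jog_arm", "data": {
  "rows": [
    [[0,0,0.02],[0,0,0]],
    [[0,0,0.04],[0,0,0]],
    [[0,0,0.06],[0,0,0]],
    [[0,0,0.06],[0,0,0]]
  ]
}}

```text
t: 50.9
tool_pos: [0.5193, 0.2951, 0.0543]
orientation: [0.151, 3.136, 0.002]
force: [-0.5, -1.0, -1.1]
opening: 0.0521
gripper_force: 15.0
```

{"op": "jog_arm", "data": {
  "rows": [
    [[0,0,0],[0,0,0]],
    [[0,0,0],[0,0,0]],
    [[0,0,0],[0,0,0]],
    [[0,0,0],[0,0,0]]
  ],
  "hand": -1
}}

```text
t: 51.3
tool_pos: [0.5184, 0.2948, 0.0535]
orientation: [0.151, 3.138, 0.0]
force: [-0.8, 0.0, -0.2]
opening: 0.0797
gripper_force: 0.0
```

{"op": "jog_arm", "data": {
  "rows": [
    [[0,0,-0.15],[0,0,0]],
    [[0,0,-0.35],[0,0,0]],
    [[0,0,-0.55],[0,0,0]],
    [[0,0,-0.61],[0,0,0]],
    [[0,0,-0.61],[0,0,0]]
  ]
}}

```text
t: 51.8
tool_pos: [0.52, 0.2955, 0.1783]
orientation: [0.15, 3.133, 0.004]
force: [0.8, 0.6, -0.3]
opening: 0.0932
gripper_force: 0.0
```

{"op": "jog_arm", "data": {
  "rows": [
    [[0,0,0],[0,0,0]],
    [[0,0,0],[0,0,0]]
  ]
}}

```text
t: 52.0
tool_pos: [0.517, 0.2941, 0.1726]
orientation: [-0.15, -3.134, 0.003]
force: [0.6, 0.5, 0.4]
opening: 0.0928
gripper_force: 0.0
```

```bash
python3 - <<'E'
from h import *
s=robot.read_state(); p=s["tool_pos"]; print(s["t"],p,s["opening"],s["gripper_force"],s["force"])
lids(); plan([(.658,-.1478,.175,VY)])
E
```

```text
52.0 [0.51699431 0.29407117 0.1725704 ] 0.09283970775213753 0.0 [0.57764733 0.48210781 0.35903218]
lid 95 [299.2 167. ] [ 0.6574 -0.1476]
lid 91 [175.3 184.5] [0.5942 0.2839]
lid 111 [253.7 225.3] [0.4539 0.0107]
lid 107 [247.  257.3] [0.3442 0.0334]
0 [-0.304, -0.711, -0.004] [-0.001, -0.0, 0.296] rows 4
0 [-0.591, -0.499, -0.004] [-0.001, -0.0, 0.296] rows 4
0 [-0.752, -0.181, -0.004] [-0.001, -0.0, 0.296] rows 4
```

{"op": "jog_arm", "data": {
  "rows": [
    [[-0.304,-0.711,0],[0,0,0.296]],
    [[-0.304,-0.711,0],[0,0,0.296]],
    [[-0.304,-0.711,0],[0,0,0.296]],
    [[-0.304,-0.711,0],[0,0,0.296]]
  ]
}}

```text
t: 52.45
tool_pos: [0.5657, 0.1421, 0.1735]
orientation: [-0.884, -3.013, 0.004]
force: [-0.8, 0.7, -0.6]
opening: 0.0931
gripper_force: 0.0
```

{"op": "jog_arm", "data": {
  "rows": [
    [[-0.591,-0.499,0],[0,0,0.296]],
    [[-0.591,-0.499,0],[0,0,0.296]],
    [[-0.591,-0.499,0],[0,0,0.296]],
    [[-0.591,-0.499,0],[0,0,0.296]]
  ]
}}

```text
t: 52.85
tool_pos: [0.6125, -0.0048, 0.1736]
orientation: [-1.553, -2.73, 0.003]
force: [0.6, 0.4, -0.3]
opening: 0.093
gripper_force: 0.0
```

{"op": "jog_arm", "data": {
  "rows": [
    [[-0.752,-0.181,0],[0,0,0.296]],
    [[-0.752,-0.181,0],[0,0,0.296]],
    [[-0.752,-0.181,0],[0,0,0.296]],
    [[-0.752,-0.181,0],[0,0,0.296]],
    [[-0.752,-0.181,0],[0,0,0.296]]
  ]
}}

```text
t: 53.35
tool_pos: [0.6587, -0.1477, 0.1734]
orientation: [-2.129, -2.307, 0.001]
force: [-0.3, 0.5, -0.1]
opening: 0.0931
gripper_force: 0.0
```

{"op": "jog_arm", "data": {
  "rows": [
    [[0,0,0],[0,0,0]],
    [[0,0,0],[0,0,0]]
  ]
}}

```text
t: 53.55
tool_pos: [0.659, -0.1453, 0.1749]
orientation: [-2.126, -2.312, -0.0]
force: [0.6, 0.2, -0.2]
opening: 0.0929
gripper_force: 0.0
```

```bash
python3 - <<'E'
from h import *
s=robot.read_state(); print(s["t"],s["tool_pos"],s["opening"],s["force"])
plan([(.658,-.1478,.057,VY)])
E
```

```text
53.55 [ 0.659009   -0.14528475  0.17490899] 0.09294866208149054 [ 0.64349026  0.16258693 -0.20065701]
0 [-0.013, -0.006, 0.59] [-0.0, -0.0, 0.002] rows 3
```

{"op": "jog_arm", "data": {
  "rows": [
    [[-0.005,-0.006,0.15],[0,0,0]],
    [[-0.005,-0.006,0.3],[0,0,0]],
    [[-0.005,-0.006,0.45],[0,0,0]],
    [[-0.005,-0.006,0.56],[0,0,0]],
    [[-0.005,-0.006,0.59],[0,0,0]]
  ]
}}

```text
t: 54.05
tool_pos: [0.6558, -0.1461, 0.0538]
orientation: [-2.124, -2.308, 0.003]
force: [-0.1, 0.0, -0.9]
opening: 0.0929
gripper_force: 0.0
```

{"op": "jog_arm", "data": {
  "rows": [
    [[0,0,0],[0,0,0]],
    [[0,0,0],[0,0,0]],
    [[0,0,0],[0,0,0]],
    [[0,0,0],[0,0,0]]
  ],
  "hand": 1
}}

```text
t: 54.45
tool_pos: [0.6592, -0.1487, 0.059]
orientation: [2.129, 2.307, 0.002]
force: [-0.1, 0.1, -0.3]
opening: 0.0655
gripper_force: 0.0
```

{"op": "jog_arm", "data": {
  "rows": [
    [[0,0,0],[0,0,0]],
    [[0,0,0],[0,0,0]],
    [[0,0,0],[0,0,0]],
    [[0,0,0],[0,0,0]],
    [[0,0,0],[0,0,0]]
  ]
}}

```text
t: 54.95
tool_pos: [0.657, -0.1489, 0.058]
orientation: [-2.13, -2.307, 0.003]
force: [-8.2, 0.7, 8.1]
opening: 0.052
gripper_force: 15.0
```

{"op": "jog_arm", "data": {
  "rows": [
    [[0,0,-0.1],[0,0,0]],
    [[0,0,-0.25],[0,0,0]],
    [[0,0,-0.4],[0,0,0]],
    [[0,0,-0.55],[0,0,0]],
    [[0,0,-0.65],[0,0,0]]
  ]
}}

```text
t: 55.45
tool_pos: [0.6587, -0.1488, 0.1899]
orientation: [2.13, 2.307, 0.002]
force: [0.6, -0.1, -1.7]
opening: 0.0517
gripper_force: 15.0
```

{"op": "jog_arm", "data": {
  "rows": [
    [[0,0,0],[0,0,0]],
    [[0,0,0],[0,0,0]]
  ]
}}

```text
t: 55.65
tool_pos: [0.658, -0.1486, 0.1867]
orientation: [-2.131, -2.308, 0.0]
force: [-0.2, -0.4, -2.7]
opening: 0.0519
gripper_force: 15.0
```

```bash
python3 - <<'E'
from h import *
s=robot.read_state(); p=s["tool_pos"]; print(s["t"],p,s["opening"],s["gripper_force"],s["force"])
lids(); plan([(*tr(-.08),p[2],84.5)],vmax=.04)
E
```

```text
55.65 [ 0.65800642 -0.14856637  0.18665044] 0.0518780182018812 14.99463066458702 [-0.15974022 -0.40310492 -2.67713656]
lid 95 [175.8 184.5] [0.5941 0.2823]
lid 94 [173.1 207.1] [0.5155 0.2902]
lid 115 [253.8 225.2] [0.4542 0.0105]
lid 108 [247.1 257.3] [0.3442 0.0331]
0 [0.776, -0.303, -0.001] [-0.0, -0.0, -0.296] rows 5
0 [0.83, 0.077, -0.002] [-0.0, -0.0, -0.296] rows 5
0 [0.707, 0.441, -0.002] [-0.0, -0.0, -0.296] rows 5
```

{"op": "jog_arm", "data": {
  "rows": [
    [[0.15,-0.06,0],[0,0,-0.06]],
    [[0.31,-0.12,0],[0,0,-0.12]],
    [[0.47,-0.18,0],[0,0,-0.18]],
    [[0.62,-0.24,0],[0,0,-0.24]],
    [[0.776,-0.303,0],[0,0,-0.296]]
  ]
}}

```text
t: 56.2
tool_pos: [0.5832, 0.0024, 0.1844]
orientation: [-1.535, -2.737, 0.003]
force: [-0.6, -1.0, -2.0]
opening: 0.0516
gripper_force: 15.0
```

{"op": "jog_arm", "data": {
  "rows": [
    [[0.166,0.015,0],[0,0,-0.06]],
    [[0.33,0.03,0],[0,0,-0.12]],
    [[0.5,0.046,0],[0,0,-0.18]],
    [[0.66,0.06,0],[0,0,-0.24]],
    [[0.83,0.077,0],[0,0,-0.296]]
  ]
}}

```text
t: 56.7
tool_pos: [0.5104, 0.152, 0.1847]
orientation: [-0.863, -3.017, 0.003]
force: [0.4, 0.5, -1.8]
opening: 0.0522
gripper_force: 15.0
```

{"op": "jog_arm", "data": {
  "rows": [
    [[0.16,0.1,0],[0,0,-0.06]],
    [[0.32,0.2,0],[0,0,-0.12]],
    [[0.48,0.3,0],[0,0,-0.18]],
    [[0.62,0.39,0],[0,0,-0.24]],
    [[0.707,0.441,0],[0,0,-0.296]]
  ]
}}

```text
t: 57.2
tool_pos: [0.4371, 0.3026, 0.1847]
orientation: [-0.142, -3.135, 0.002]
force: [1.0, -1.0, -2.5]
opening: 0.0517
gripper_force: 15.0
```

{"op": "jog_arm", "data": {
  "rows": [
    [[0,0,0],[0,0,0]],
    [[0,0,0],[0,0,0]],
    [[0,0,0],[0,0,0]]
  ]
}}

```text
t: 57.5
tool_pos: [0.4395, 0.3001, 0.1861]
orientation: [-0.154, -3.137, 0.002]
force: [1.4, 0.2, -1.4]
opening: 0.0519
gripper_force: 15.0
```

```bash
python3 - <<'E'
from h import *
s=robot.read_state(); p=s["tool_pos"]; print(s["t"],p,s["opening"],s["gripper_force"],s["force"])
plan([(*tr(-.08),.0515,84.5)],vmax=.04)
E
```

```text
57.5 [0.43953054 0.30008883 0.18614089] 0.05193202860443963 14.994669109582901 [ 1.3996792   0.23058851 -1.40831707]
0 [0.005, 0.007, 0.673] [-0.001, -0.001, -0.001] rows 4
```

Place the last jar and retreat towards the middle so the cameras see the tray.

{"op": "jog_arm", "data": {
  "rows": [
    [[0,0.004,0.15],[0,0,0]],
    [[0,0.004,0.3],[0,0,0]],
    [[0,0.004,0.45],[0,0,0]],
    [[0,0.004,0.58],[0,0,0]],
    [[0,0.004,0.62],[0,0,0]]
  ]
}}

```text
t: 58.0
tool_pos: [0.4379, 0.2996, 0.0596]
orientation: [-0.154, -3.133, 0.005]
force: [-1.1, -0.7, -3.6]
opening: 0.0523
gripper_force: 15.0
```

{"op": "jog_arm", "data": {
  "rows": [
    [[0,0,0.02],[0,0,0]],
    [[0,0,0.04],[0,0,0]],
    [[0,0,0.06],[0,0,0]],
    [[0,0,0.06],[0,0,0]]
  ]
}}

```text
t: 58.4
tool_pos: [0.4405, 0.3024, 0.0521]
orientation: [0.151, 3.136, 0.002]
force: [-0.4, -0.4, -1.8]
opening: 0.0519
gripper_force: 15.0
```

{"op": "jog_arm", "data": {
  "rows": [
    [[0,0,0],[0,0,0]],
    [[0,0,0],[0,0,0]],
    [[0,0,0],[0,0,0]],
    [[0,0,0],[0,0,0]]
  ],
  "hand": -1
}}

```text
t: 58.8
tool_pos: [0.4398, 0.3021, 0.0516]
orientation: [0.15, 3.138, 0.0]
force: [0.7, -0.1, -0.0]
opening: 0.0791
gripper_force: 0.0
```

{"op": "jog_arm", "data": {
  "rows": [
    [[0,0,-0.15],[0,0,0]],
    [[0,0,-0.35],[0,0,0]],
    [[0,0,-0.55],[0,0,0]],
    [[0,0,-0.75],[0,0,0]],
    [[0,0,-0.8],[0,0,0]]
  ]
}}

```text
t: 59.3
tool_pos: [0.4419, 0.3033, 0.2172]
orientation: [0.15, 3.131, 0.007]
force: [0.6, 0.2, 1.1]
opening: 0.0927
gripper_force: 0.0
```

{"op": "jog_arm", "data": {
  "rows": [
    [[0,-0.2,0],[0,0,0]],
    [[0,-0.4,0],[0,0,0]],
    [[0,-0.6,0],[0,0,0]],
    [[0,-0.8,0],[0,0,0]],
    [[0,-1,0],[0,0,0]]
  ]
}}

```text
t: 59.8
tool_pos: [0.4198, 0.1015, 0.2105]
orientation: [-0.15, -3.137, 0.0]
force: [0.9, -0.5, 0.6]
opening: 0.0927
gripper_force: 0.0
```

{"op": "jog_arm", "data": {
  "rows": [
    [[0,-0.2,0],[0,0,0]],
    [[0,-0.4,0],[0,0,0]],
    [[0,-0.6,0],[0,0,0]],
    [[0,-0.8,0],[0,0,0]],
    [[0,-0.8,0],[0,0,0]]
  ]
}}

```text
t: 60.3
tool_pos: [0.4043, -0.0602, 0.2106]
orientation: [-0.159, -3.137, 0.002]
force: [-0.0, 1.0, -0.2]
opening: 0.0928
gripper_force: 0.0
```

```bash
python3 - <<'E'
from h import *
s=robot.read_state(); p=s["tool_pos"]; print(s["t"],p,s["opening"],s["gripper_force"],s["force"])
lids()
a=cam("side"); b=cam("top"); f=lambda im:cv2.resize(im[:,:,::-1],None,fx=2.2,fy=2.2,interpolation=cv2.INTER_CUBIC)
A=f(a["frame"][140:340,130:300]); B=f(b["frame"][140:340,140:320]); cv2.imwrite("pics/end.png",np.hstack([A,B])); print(A.shape,B.shape)
E
```

```text
60.3 [ 0.40434759 -0.06024708  0.21064408] 0.09276088429345544 0.0 [-0.04629302  0.97064957 -0.23509105]
lid 95 [175.8 184.5] [0.5941 0.2823]
lid 94 [173.1 207.2] [0.5153 0.2902]
lid 83 [253.8 223.8] [0.4591 0.0105]
lid 100 [170.6 230.1] [0.4362 0.2977]
lid 120 [247.5 256.9] [0.3453 0.0318]
(440, 374, 3) (440, 396, 3)
```

View pics/end.png

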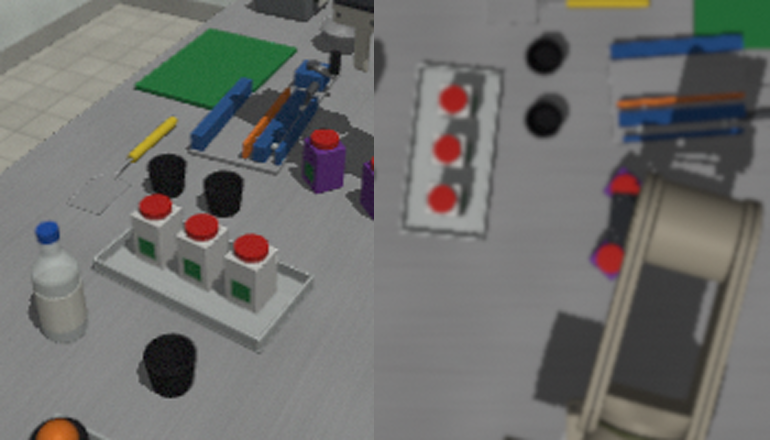

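All three jars stand upright in the tray with their lids home, the clamp is open, and the cups, bottle, spatula and purple jars look untouched. Handing in.

```bash
python3 -c "
from plant import robot; print(robot.close_job())"
```

```text
the job is handed in; nothing more can be done
None
```

The job is done and handed in at about 60 s: all three jars were clamped, their lids pressed home, the crank wound back two turns, and the jars now stand upright in the tray, with the jaw open and the other things left where they were.

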